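# Clamp a brick specimen in the ratchet vice

### The job

The brick test piece stands loose in the ratchet-driven bench vice, and the ratchet's selector lever is set to open the jaws. Flip the selector fully over to the closing side, then swing the handle back and forth by its knob until the jaws grip the test piece firmly, feeling the resistance so that you do not crush it. Then let go, without touching the test piece or the pressure pad and without disturbing the things standing nearby.

Things in the scene. Friction and masses are not known exactly. Their poses are not given: they have to be found in the camera images.
- vice: Ratchet bench vice, bolted down. Grey base plate 350 x 120 x 12 mm, from 70 mm on the robot's side of the ratchet axis to 280 mm beyond it; origin on the table under the ratchet axis, +x along the vice from ratchet to jaws, z up. The blue stop block at the far end is bolted anywhere within 12 mm along x, so the spot where the jaws bite differs each time.
- ratchet_axis (a point): Point on the ratchet's vertical axis, 80 mm above the table. Here turns a steel wheel with 14 teeth, 78 mm across: clockwise seen from above it drives the jaw along +x (closing) by 10 mm per rad, anticlockwise it opens; it stays where left up to 80 N of clamping force. Turning it takes about 0.8 N m, plus 0.010 N m for every newton of clamping force.
- handle (a joint): Swing of the handle about the ratchet axis, rad, hard stops at -0.75 and 0.75, positive anticlockwise from above; at 0 it points along the vice's -x, roughly to the robot. Flat steel bar 18 mm wide, top 74 mm above the table. Stays where left; drives the wheel one way, clicks back the other way (0.3 to 0.5 N m). Up to one tooth (0.45 rad) of a driving stroke is lost before the pawl bites.
- knob_mid (a point): Middle of the upright black knob at the handle's end: 28 mm across, 78 to 135 mm above the table, spins freely on its own axis; 165 mm from the ratchet axis, 112 mm above the table. Resistance along a closing swing, felt here under way / when held still after it: about 7 / 2.3 N while the jaw runs free, 10 / 5 N at 40 N of clamping force, 13 / 8.5 N at 80 N, 15 / 10.5 N at 100 N.
- selector (a joint): Turn of the selector lever relative to the handle, rad, end stops at -0.6 and 0.6, positive anticlockwise from above; stiff, stays where left, and carries a sprung two-nosed pawl. Positive (0.5 to 0.6 at the start): anticlockwise swings drive the wheel, opening. Flipped over to negative (fully, past -0.3): clockwise swings drive, closing. The tab leans to the side towards which the handle drives.
- selector_tab (a point): Point on the selector's upright tab, 112 mm above the table: dark steel post 12 mm across, 80 to 125 mm above the table (its lever reaches up to 88 mm), 38 mm outward from the selector's pivot, which lies on the handle 50 mm from the ratchet axis. Flipping takes about 3 to 4 N sideways at the tab, which travels about 40 mm; the handle may give a little.
- pad: Aluminium pressure pad of the moving jaw, 10 x 60 x 46 mm; origin at the foot of its pressing face, in the middle, 31 mm above the table; x points at the test piece. Sprung on the blue jaw block behind it: clamping force grows about 30 N per mm of jaw travel, so from first grip to crushing is only about 0.3 rad of handle.
- specimen: Notched brick test piece, 40 mm along the vice, 50 mm across, 56 mm tall, 0.2 kg, loose on the steel bed (30 mm above the table) between pad and stop; origin at the centre of its underside. It slides ahead of the pad until it meets the stop. Held firmly means 40 N or more of clamping force; above 100 N it is crushed.
- wash_bottle: White plastic bottle, 60 mm across, 150 mm tall, bystander; origin at its foot.
- crucible: Small white ceramic crucible, 56 mm across, 50 mm tall, bystander; origin at its foot.
- reagent_jar: Small amber jar with a black cap, 56 mm across, 85 mm tall, bystander; origin at its foot.
Things that resemble listed ones, but are neither listed nor needed, are in the scene too. What is meant by the specimen is not purple, and is the smaller of those in its own colour.

How it is judged:
By the outcome, as a careful person would: the job done as asked, in the order asked, and still so for the second after the job is handed in, with the robot touching nothing.
It also fails if it takes over 72 s, if anything falls off the work surface, if the arm or the gripper's body presses on something with over 40 N, if the wrist force passes 120 N, or if a joint passes its speed limit or range.

### The arm

A 6-joint arm with a two-finger parallel gripper is mounted at the origin on the work surface. World frame = base frame: x ahead of the robot, y to its left, z up, the work surface at z = 0. Lengths are in m, angles in rad, forces in N, time in s.
With the tool pointing down it reaches from about 0.425 to 0.95 m from the base axis. Payload 3.5 kg.
Tool frame: the origin (TCP) lies at the very end of the fingers, on their centre line; the grasp point (between the pads) lies 19 mm behind it; y points along the fingers, z is the direction in which the jaws open and shut, and the axes are right-handed (so a half turn about y gives the same grasp; the last joint's range is limited). The gripper opens to 85 mm and grips with 20 to 120 N. Pads are 22 mm wide; open, the fingers measure 114 mm over their backs; the gripper's body (76 mm by 85 mm) begins 54 mm behind the grasp point. The pads swing forward as they close: fully open they stand 13 mm farther back than shut.
Start: joints at [1.145, 0.286, 1.577, -0, 1.279, -0.15], TCP at [0.184, 0.649, 0.231] pointing down, gripper open.
Joint ranges: [-2.77, 2.77], [-0.9, 2.22], [0.21, 2.48], [-1.53, 4.67], [0.24, 2.81], [-2.84, 2.84]. Speed limits (rad/s): [2.79, 2.79, 3.14, 3.14, 3.14, 3.14].

### API

Orientations are given as a unit quaternion [x, y, z, w].
In Python, from plant import ctrl, cams gives the robot as it stands.
- The arm moves only by the tool play_rows, never from a script. Its argument "steps" is a list of rows, each an object of numbers: "claw": the finger opening in cm, from 0 to 8.54; "tx", "ty", "tz": the shift along the tool's x, y, z in cm; "ax", "ay", "az": the turn, a rotation vector about the tool's x, y, z in degrees. A call has 1 to 12 rows; each row is the pose to reach, as a shift and turn from the pose commanded when the call began, along the tool's axes at that moment; what a row does not reach only later rows make up. A row lasts 1/12 s, in which the tool goes at most 41.7 mm and 7.16 degrees, less where a joint would pass 70% of its speed; a pose out of reach is approached as far as the arm can. A call with a gripper value outside its range is refused whole. The fingers move at their own pace and stop on an object; "grip_force" is the grip in N (left out, the last holds). Time passes only in rows, so rows that repeat a pose let the fingers close. It gives the time, the measured TCP pose, the force and the opening at its end, in the units of the state.
- ctrl.get_state(): the state, without advancing time (a new reading comes with each control period).
- cams.read_camera(name): name is "scene" or "top" or "wrist"; returns (picture, depth): 480x640x3 uint8, blue, green, red; 480x640 float32, m along the optical axis (not along the pixel's ray), 0 where there is no reading.
- cams.camera_model(name): a dict with "intrinsics" (3x3 intrinsics, pixels), "distortion" ([k1, k2, p1, p2, k3] as OpenCV has them; the pictures are not rectified), "rvec" (rotation vector, rad) and "tvec" (3), from world to camera coordinates, as OpenCV has them; the wrist camera has in their place "tool_from_camera" (4x4, takes a point from camera to tool coordinates, whose origin is the TCP and whose axes are the tool frame's). Camera axes: x right, y down, z forward; pixel columns grow to the right and rows downward; lengths in m; the calibration is good to about 2 mm. A picture is of the moment at which its call begins: read the wrist's pose just before it. camera_model takes no time and is no camera call.
- ctrl.sign_off(): hands the job in, once; it reports no verdict.
The state is a dict: "time": time; "qpos": joint angles; "dq": joint speeds; "joint_efforts": joint torques, N m; "eef_pos": TCP position; "tcp_rot": TCP orientation; "contact_force": force on the tool from outside, world axes, zero at the start; "wrist_torque": the same for the moment, N m; "opening": opening from 0.0 (shut) to 1.0 (fully open).
Only numpy, scipy, OpenCV 4.12 (cv2) and the standard library are available. Lean on these libraries where they do the work, as an engineer would, in place of code of your own. Each camera call takes 0.05 s, during which the arm holds its last target.

## Working session

There is one attempt and no reset: what is moved stays moved. The work goes in short steps, Python scripts to look and compute and a tool call to move; the robot and the scene stay as the last step left them, time stands still between calls to the robot, and variables do not carry over. Pictures are saved under pics/ and viewed, and the job is handed in when it is done.

Besides the shell and the picture viewer there is one more tool, called by a JSON object that holds its "fn" and its "kwargs", one argument or row to a line. play_rows: Moves the arm, as the interface text tells. Its arguments: {"type":"object","properties":{"steps":{"type":"array","items":{"type":"object","properties":{"claw":{"type":"number"},"tx":{"type":"number"},"ty":{"type":"number"},"tz":{"type":"number"},"ax":{"type":"number"},"ay":{"type":"number"},"az":{"type":"number"}}}},"grip_force":{"type":"number"}},"required":["steps"]}

```bash
ls; mkdir -p pics; python3 - <<'E'
from plant import ctrl,cams
import cv2,numpy as np
for n in("scene","top"):
    p,d=cams.read_camera(n); cv2.imwrite(f"pics/{n}0.png",p); np.save(f"{n}0.npy",d)
    m=cams.camera_model(n); print(n,{k:np.round(v,4).tolist() for k,v in m.items()})
s=ctrl.get_state(); print(s)
print(cams.camera_model("wrist"))
E
```

```text
pics
scene {'intrinsics': [[573.1419, 0.0, 314.0543], [0.0, 573.1419, 238.5884], [0.0, 0.0, 1.0]], 'distortion': [-0.1426, 0.0, 0.0, 0.0, 0.0], 'rvec': [1.3027, 2.3321, -0.8815], 'tvec': [0.3127, -0.3279, 1.5773]}
top {'intrinsics': [[583.6665, 0.0, 320.3838], [0.0, 583.6665, 228.7808], [0.0, 0.0, 1.0]], 'distortion': [-0.0071, 0.0, 0.0, 0.0, 0.0], 'rvec': [2.1658, -2.1829, 0.0977], 'tvec': [0.0135, 0.6267, 1.251]}
{'time': 0.1, 'qpos': array([ 1.14498676e+00,  2.87109120e-01,  1.57804277e+00,  3.57601891e-05,
        1.27858399e+00, -1.50002350e-01]), 'dq': array([-3.75273449e-05, -9.85056827e-04, -3.25572689e-03, -5.49067740e-04,
       -3.81205941e-04,  6.16542296e-04]), 'joint_efforts': array([ 4.87165216e-04, -4.07297802e+01, -2.93696648e+01, -1.28392121e-04,
        3.48941139e-03,  1.74082965e-05]), 'eef_pos': array([0.18353538, 0.6489523 , 0.23005754]), 'tcp_rot': array([ 0.70111598, -0.09743412,  0.0969806 , -0.69966974]), 'contact_force': array([-0.27167814, -0.42034255, -0.54416959]), 'wrist_torque': array([-0.0033035 , -0.00021687, -0.0473931 ]), 'opening': 1.0038012883432799}
{'intrinsics': array([[348.03088059,   0.        , 318.01384873],
       [  0.        , 348.03088059, 237.21696258],
       [  0.        ,   0.        ,   1.        ]]), 'distortion': array([0.01735375, 0.        , 0.        , 0.        , 0.        ]), 'tool_from_camera': array([[-7.65845806e-04,  9.48464941e-01,  3.16881159e-01,
        -8.20417236e-02],
       [-1.79327059e-03, -3.16882045e-01,  9.48463259e-01,
        -1.42800054e-01],
       [ 9.99998099e-01,  1.58122947e-04,  1.94353707e-03,
         3.35058139e-04],
       [ 0.00000000e+00,  0.00000000e+00,  0.00000000e+00,
         1.00000000e+00]])}
```

View pics/scene0.png

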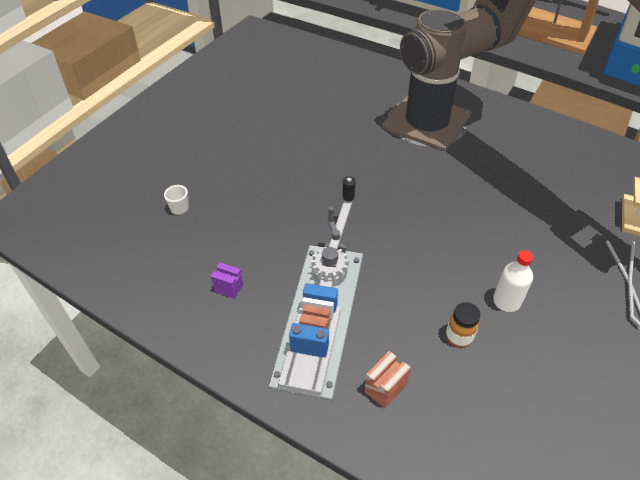

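View pics/top0.png

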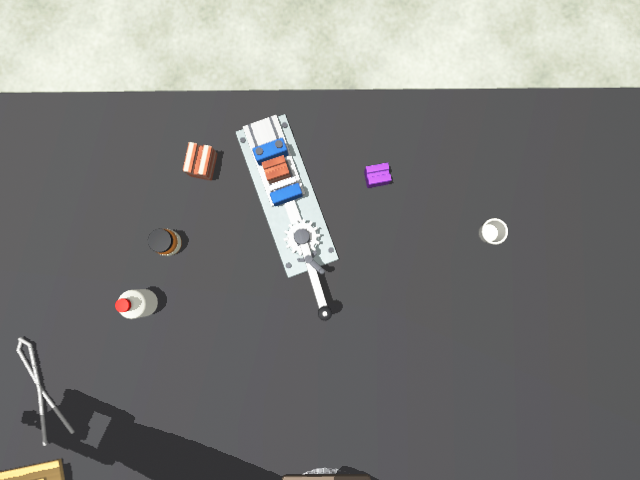

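The top view shows the vice running from the ratchet hub (302,237) to the blue stop (270,151). The knob is at (325,313) and the selector is near (316,265). There are three specimen candidates in the top view:
- Brick block in the jaws, at (277,168).
- Larger brick and white block outside the vice, at (200,160).
- Purple block, at (378,175).

The block in the jaws fits: it is brick-coloured, the smaller of the two, and stands in the vice. I'll confirm with an enlarged crop.

```bash
cat > h.py <<'E'
import numpy as np,cv2
from plant import ctrl,cams
from scipy.spatial.transform import Rotation as R
def ray(n,u,v):
    m=cams.camera_model(n); K=np.array(m["intrinsics"]);D=np.array(m["distortion"])
    x=cv2.undistortPoints(np.array([[[u,v]]],float),K,D)[0,0]
    Rm=cv2.Rodrigues(np.array(m["rvec"]))[0]; t=np.array(m["tvec"]).ravel()
    return -Rm.T@t, Rm.T@np.array([x[0],x[1],1])
def atz(n,u,v,z):
    o,d=ray(n,u,v); return o+d*(z-o[2])/d[2]
def proj(n,P):
    m=cams.camera_model(n)
    return cv2.projectPoints(np.array(P,float).reshape(-1,1,3),np.array(m["rvec"]),np.array(m["tvec"]),np.array(m["intrinsics"]),np.array(m["distortion"]))[0][:,0]
E
python3 - <<'E'
import cv2
a=cv2.imread("pics/top0.png")[105:335,200:400]; cv2.imwrite("pics/topc.png",cv2.resize(a,None,fx=2.6,fy=2.6,interpolation=cv2.INTER_CUBIC)) 
a=cv2.imread("pics/scene0.png")[165:395,230:430]; cv2.imwrite("pics/scenec.png",cv2.resize(a,None,fx=2.6,fy=2.6,interpolation=cv2.INTER_CUBIC)) 
E
```

```text
(no output)
```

View pics/topc.png

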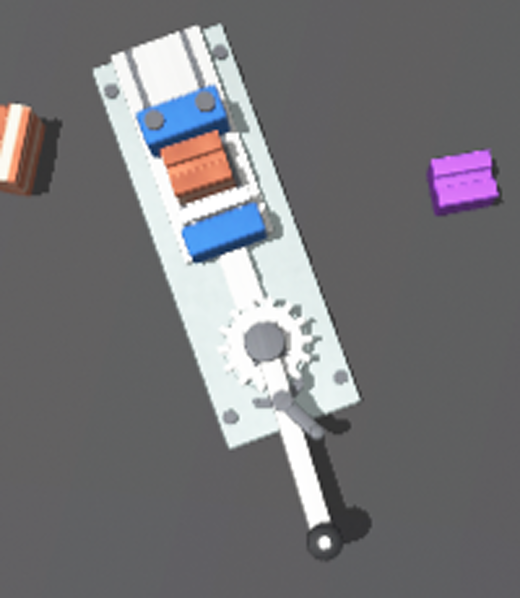

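View pics/scenec.png

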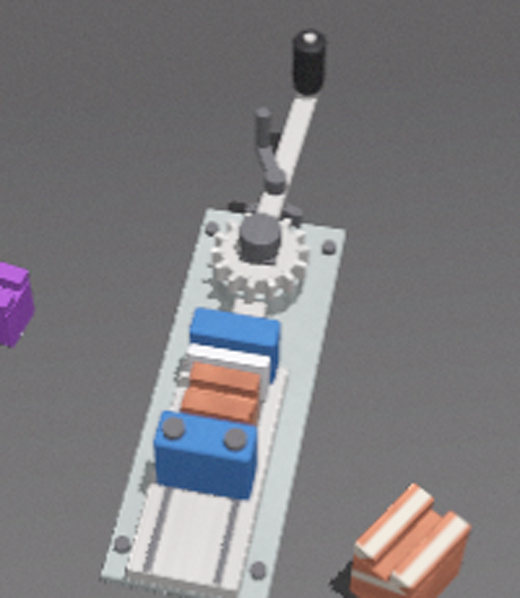

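The crop confirms it: the specimen is the notched brick block in the jaws, crop (200,165). The selector tab top is at crop (318,433), leaning to the −y side, and the knob top is at crop (324,541).

```bash
python3 - <<'E'
from h import *
c=lambda u,v:(u/2.6+200-.3,v/2.6+105-.3)
cs=[atz("top",*c(*p),0.012)[:2] for p in[(94,70),(219,26),(360,402),(230,448)]]
print(np.round(cs,4))
far=(cs[0]+cs[1])/2; near=(cs[2]+cs[3])/2; u=far-near; print("len",np.linalg.norm(u),np.linalg.norm(cs[0]-cs[1])); yaw=np.arctan2(u[1],u[0]); u/=np.linalg.norm(u)
cen=(far+near)/2; ax=cen-u*.105; print("yaw",yaw,"axis",ax)
k=atz("top",*c(324,541),.135)[:2]; t=atz("top",*c(318,433),.125)[:2]
# scene est
s=lambda u,v:(u/2.6+230-.3,v/2.6+165-.3)
ks=atz("scene",*s(310,37),.135)[:2]; ts=atz("scene",*s(263,113),.125)[:2]
print("knob",k,ks,"tab",t,ts)
for kk in(k,ks):
    d=kk-ax; print(np.linalg.norm(d), (np.arctan2(d[1],d[0])-yaw-np.pi+np.pi)%(2*np.pi)-np.pi)
th=np.arctan2(*(k-ax)[::-1]); piv=ax+.05*np.array([np.cos(th),np.sin(th)])
for tt in(t,ts):
    d=tt-piv; print("tab r",np.linalg.norm(d),"sel",np.arctan2(d[1],d[0])-th)
for n,P in(("axis",ax),("piv",piv)): print(n,P,proj("top",[*P,.09]))
for sel in(.55,0,-.6): print(sel,piv+.038*np.array([np.cos(th+sel),np.sin(th+sel)]))
st=ctrl.get_state(); print(R.from_quat(st['tcp_rot']).as_matrix().round(3))
E
```

```text
[[ 0.8499  0.1976]
 [ 0.888   0.089 ]
 [ 0.5602 -0.0302]
 [ 0.5221  0.0804]]
len 0.34846319489819605 0.11506612171230274
yaw 0.34597562478199967 axis [0.60629288 0.04858419]
knob [0.44974001 0.00197204] [4.45642339e-01 1.38949269e-04] tab [0.53214677 0.00587466] [0.53245592 0.00673227]
0.16334470421779076 -0.056592973897103604
0.16779611885857004 -0.0530913363722858
tab r 0.03868688003640715 sel 0.5365371369896028
tab r 0.03784847788192854 sel 0.5271820440271555
axis [0.60629288 0.04858419] [[301.20894989 236.04669764]]
piv [0.55837187 0.03431616] [[308.18952218 258.99690854]]
0.55 [0.53299082 0.00603538]
0 [0.5219519  0.02347245]
-0.6 [0.52219036 0.04593072]
[[ 0.962 -0.001  0.272]
 [-0.272 -0.002  0.962]
 [-0.    -1.    -0.002]]
```

```bash
cat >> h.py <<'E'
# planner: tool down; pose = x,y,z, psi (angle of tool z in the plane)
def cur():
    s=ctrl.get_state(); M=R.from_quat(s['tcp_rot']).as_matrix()
    return np.array(s['eef_pos']),M,s
def Mpsi(psi):
    z=np.array([np.cos(psi),np.sin(psi),0]); y=np.array([0,0,-1.]); return np.array([np.cross(y,z),y,z]).T
def rel(p,psi,p0,M0):
    t=M0.T@(np.array(p)-p0)*100; a=R.from_matrix(M0.T@Mpsi(psi)).as_rotvec(degrees=True)
    return dict(zip(("tx","ty","tz","ax","ay","az"),np.round([*t,*a],2).tolist()))
AX=np.array([.6055,.0486]); YAW=.346
def knob(h,r=.165):
    f=YAW+np.pi+h; return AX+r*np.array([np.cos(f),np.sin(f)])
def psik(h): return YAW+np.pi+h+np.pi/2-2*np.pi   # tool z along +h tangent (towards -y), 
E
python3 - <<'E'
from h import *
p,M,s=cur(); print(p)
print(rel([.533,.006,.2],-1.28,p,M), rel([.36,.32,.23],0,p,M))
print(knob(-.055),psik(-.055),psik(.75),psik(-.75))
for n,q in(("bottle",(137,303)),("jar",(165,242))): print(n,atz("top",*q,.1))
E
```

```text
[0.18353538 0.6489523  0.23005754]
{'tx': 51.14, 'ty': 3.1, 'tz': -52.34, 'ax': 0.07, 'ay': 147.54, 'az': 0.15} {'tx': 25.94, 'ty': 0.05, 'tz': -26.85, 'ax': 0.12, 'ay': 74.2, 'az': 0.06}
[0.44743702 0.0012598 ] -1.2797963267948962 -0.4747963267948965 -1.9747963267948965
bottle [0.47060229 0.38526886 0.1       ]
jar [0.59537544 0.32985728 0.1       ]
```

{"fn": "play_rows", "kwargs": {
  "steps": [
    {"tx": 25.9, "tz": -26.9, "ay": 74, "claw": 3},
    {"tx": 25.9, "tz": -26.9, "ay": 74, "claw": 3},
    {"tx": 25.9, "tz": -26.9, "ay": 74, "claw": 3},
    {"tx": 25.9, "tz": -26.9, "ay": 74, "claw": 3},
    {"tx": 25.9, "tz": -26.9, "ay": 74, "claw": 3},
    {"tx": 25.9, "tz": -26.9, "ay": 74, "claw": 3},
    {"tx": 25.9, "tz": -26.9, "ay": 74, "claw": 3},
    {"tx": 25.9, "tz": -26.9, "ay": 74, "claw": 3},
    {"tx": 25.9, "tz": -26.9, "ay": 74, "claw": 3},
    {"tx": 25.9, "tz": -26.9, "ay": 74, "claw": 3},
    {"tx": 25.9, "tz": -26.9, "ay": 74, "claw": 3},
    {"tx": 25.9, "tz": -26.9, "ay": 74, "claw": 3}
  ],
  "grip_force": 20
}}

```text
invalid input at $.steps[0]: expected keys claw, tx, ty, tz, ax, ay, az
```

```bash
python3 - <<'E'
from h import *
p,M,s=cur(); print(p,np.arctan2(M[1,2],M[0,2]),s['qpos'],s['opening'],s['contact_force'])
print(rel([.533,.006,.2],-1.28,p,M))
E
```

```text
[0.18353538 0.6489523  0.23005754] 1.2949791487486788 [ 1.14498676e+00  2.87109120e-01  1.57804277e+00  3.57601891e-05
  1.27858399e+00 -1.50002350e-01] 1.0038012883432799 [-0.27167814 -0.42034255 -0.54416959]
{'tx': 51.14, 'ty': 3.1, 'tz': -52.34, 'ax': 0.07, 'ay': 147.54, 'az': 0.15}
```

{"fn": "play_rows", "kwargs": {
  "steps": [
    {"claw": 3, "tx": 25.9, "ty": 0, "tz": -26.9, "ax": 0, "ay": 74, "az": 0},
    {"claw": 3, "tx": 25.9, "ty": 0, "tz": -26.9, "ax": 0, "ay": 74, "az": 0},
    {"claw": 3, "tx": 25.9, "ty": 0, "tz": -26.9, "ax": 0, "ay": 74, "az": 0},
    {"claw": 3, "tx": 25.9, "ty": 0, "tz": -26.9, "ax": 0, "ay": 74, "az": 0},
    {"claw": 3, "tx": 25.9, "ty": 0, "tz": -26.9, "ax": 0, "ay": 74, "az": 0},
    {"claw": 3, "tx": 25.9, "ty": 0, "tz": -26.9, "ax": 0, "ay": 74, "az": 0},
    {"claw": 3, "tx": 25.9, "ty": 0, "tz": -26.9, "ax": 0, "ay": 74, "az": 0},
    {"claw": 3, "tx": 25.9, "ty": 0, "tz": -26.9, "ax": 0, "ay": 74, "az": 0},
    {"claw": 3, "tx": 25.9, "ty": 0, "tz": -26.9, "ax": 0, "ay": 74, "az": 0},
    {"claw": 3, "tx": 25.9, "ty": 0, "tz": -26.9, "ax": 0, "ay": 74, "az": 0},
    {"claw": 3, "tx": 25.9, "ty": 0, "tz": -26.9, "ax": 0, "ay": 74, "az": 0},
    {"claw": 3, "tx": 25.9, "ty": 0, "tz": -26.9, "ax": 0, "ay": 74, "az": 0}
  ],
  "grip_force": 20
}}

```text
time: 1.1
eef_pos: [0.36, 0.3191, 0.231]
tcp_rot: [0.5, -0.5, 0.5, -0.5]
contact_force: [-0.3, -0.4, 0.6]
opening: 0.352
```

```bash
python3 - <<'E'
from h import *
p,M,s=cur(); print(s['time'],p,np.arctan2(M[1,2],M[0,2]),s['qpos'],s['opening'],s['contact_force'])
print(rel([.533,.006,.2],-1.28,p,M))
E
```

```text
1.1 [0.36001531 0.31908648 0.23095169] 0.0005762048088655509 [ 5.13858970e-01 -1.51986742e-01  2.03961512e+00  6.46558072e-05
  1.25456873e+00  5.13262572e-01] 0.35162283097576236 [-0.33534179 -0.37090201  0.64075249]
{'tx': 31.32, 'ty': 3.09, 'tz': 17.28, 'ax': 0.02, 'ay': 73.37, 'az': 0.03}
```

{"fn": "play_rows", "kwargs": {
  "steps": [
    {"claw": 3, "tx": 31.3, "ty": 2, "tz": 17.3, "ax": 0, "ay": 73.4, "az": 0},
    {"claw": 3, "tx": 31.3, "ty": 2, "tz": 17.3, "ax": 0, "ay": 73.4, "az": 0},
    {"claw": 3, "tx": 31.3, "ty": 2, "tz": 17.3, "ax": 0, "ay": 73.4, "az": 0},
    {"claw": 3, "tx": 31.3, "ty": 2, "tz": 17.3, "ax": 0, "ay": 73.4, "az": 0},
    {"claw": 3, "tx": 31.3, "ty": 2, "tz": 17.3, "ax": 0, "ay": 73.4, "az": 0},
    {"claw": 3, "tx": 31.3, "ty": 2, "tz": 17.3, "ax": 0, "ay": 73.4, "az": 0},
    {"claw": 3, "tx": 31.3, "ty": 2, "tz": 17.3, "ax": 0, "ay": 73.4, "az": 0},
    {"claw": 3, "tx": 31.3, "ty": 2, "tz": 17.3, "ax": 0, "ay": 73.4, "az": 0},
    {"claw": 3, "tx": 31.3, "ty": 2, "tz": 17.3, "ax": 0, "ay": 73.4, "az": 0},
    {"claw": 3, "tx": 31.3, "ty": 2, "tz": 17.3, "ax": 0, "ay": 73.4, "az": 0},
    {"claw": 3, "tx": 31.3, "ty": 2, "tz": 17.3, "ax": 0, "ay": 73.4, "az": 0},
    {"claw": 3, "tx": 31.3, "ty": 2, "tz": 17.3, "ax": 0, "ay": 73.4, "az": 0}
  ]
}}

```text
time: 2.1
eef_pos: [0.5338, 0.0076, 0.2106]
tcp_rot: [-0.104, 0.7, -0.699, 0.103]
contact_force: [0.0, 0.6, -0.6]
opening: 0.35
```

```bash
python3 - <<'E'
from h import *
p,M,s=cur(); print(s['time'],p,np.arctan2(M[1,2],M[0,2]),s['qpos'],s['opening'],s['contact_force'])
pic,d=cams.read_camera("wrist"); 
m=cams.camera_model("wrist"); T=np.array(m["tool_from_camera"]);K=m["intrinsics"]
def pw(P):
    pt=M.T@(np.array(P)-p); pc=np.linalg.inv(T)@np.r_[pt,1]; return cv2.projectPoints(pc[:3].reshape(1,1,3),np.zeros(3),np.zeros(3),K,m["distortion"])[0][0,0]
for P in([.5325,.0063,.125],[.448,.001,.135],[.558,.0343,.074],[.6055,.0486,.1]):
    u=pw(P); print(P,u); cv2.circle(pic,tuple(int(x) for x in u),4,(0,255,0),1)
cv2.imwrite("pics/w1.png",pic)
E
```

```text
2.1 [0.53378543 0.00759029 0.21062235] -1.2770613461884581 [-1.75961706e-01 -6.68743838e-03  1.94205072e+00  6.40658838e-05
  1.20764380e+00  1.10107641e+00] 0.3495456097056275 [ 0.04173678  0.61533887 -0.641248  ]
[0.5325, 0.0063, 0.125] [320.5661583  246.24019204]
[0.448, 0.001, 0.135] [294.2394696  354.89253147]
[0.558, 0.0343, 0.074] [296.33406812 186.71129185]
[0.6055, 0.0486, 0.1] [292.71596001 121.91074121]
```

View pics/w1.png

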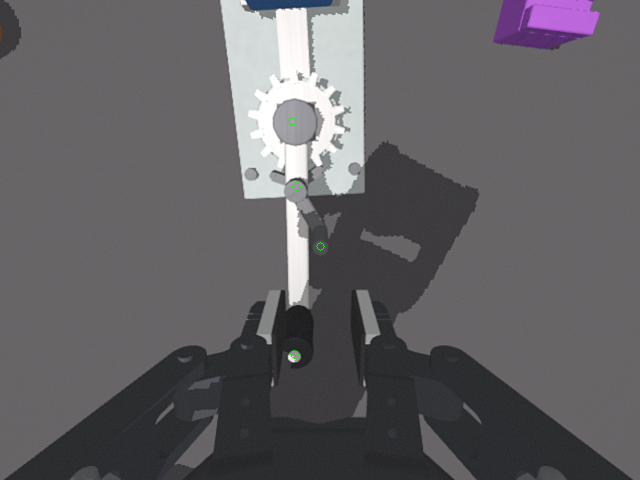

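{"fn": "play_rows", "kwargs": {
  "steps": [
    {"claw": 3, "tx": 0.1, "ty": 4, "tz": 0.1, "ax": 0, "ay": 0, "az": 0},
    {"claw": 3, "tx": 0.1, "ty": 7, "tz": 0.1, "ax": 0, "ay": 0, "az": 0},
    {"claw": 3, "tx": 0.1, "ty": 9, "tz": 0.1, "ax": 0, "ay": 0, "az": 0},
    {"claw": 3, "tx": 0.1, "ty": 10, "tz": 0.1, "ax": 0, "ay": 0, "az": 0},
    {"claw": 3, "tx": 0.1, "ty": 11.1, "tz": 0.1, "ax": 0, "ay": 0, "az": 0},
    {"claw": 3, "tx": 0.1, "ty": 11.1, "tz": 0.1, "ax": 0, "ay": 0, "az": 0}
  ]
}}

```text
time: 2.65
eef_pos: [0.5321, 0.0071, 0.0986]
tcp_rot: [-0.105, 0.7, -0.699, 0.103]
contact_force: [-0.3, -0.1, -0.7]
opening: 0.351
```

```bash
python3 - <<'E'
from h import *
p,M,s=cur(); print(s['time'],p,np.arctan2(M[1,2],M[0,2]),s['opening'],s['contact_force'])
piv=AX+.05*np.array([np.cos(np.pi+.291),np.sin(np.pi+.291)])
psi=np.arctan2(M[1,2],M[0,2])
# tab centre targets in handle frame as sel goes, push finger offset along -z by 9 mm 
for sel in(.53,.3,0,-.3,-.6):
    f=np.pi+.291+sel; t=piv+.038*np.array([np.cos(f),np.sin(f)]); P=np.r_[t,p[2]]
    print(sel,t,rel(P,psi,p,M))
E
```

```text
2.65 [0.53212448 0.00705161 0.09863822] -1.276015858615882 0.35086831542979025 [-0.34145739 -0.10889508 -0.70837131]
0.53 [0.53170552 0.00644503] {'tx': 0.06, 'ty': 0.0, 'tz': 0.05, 'ax': 0.07, 'ay': 0.0, 'az': 0.16}
0.3 [0.52604754 0.0130812 ] {'tx': 0.41, 'ty': 0.0, 'tz': -0.75, 'ax': 0.07, 'ay': 0.0, 'az': 0.16}
0 [0.52119974 0.02335189] {'tx': 0.57, 'ty': 0.0, 'tz': -1.88, 'ax': 0.07, 'ay': 0.0, 'az': 0.16}
-0.3 [0.51960367 0.03459648] {'tx': 0.4, 'ty': 0.0, 'tz': -3.0, 'ax': 0.07, 'ay': 0.0, 'az': 0.16}
-0.6 [0.52140188 0.04581052] {'tx': -0.1, 'ty': 0.0, 'tz': -4.02, 'ax': 0.07, 'ay': 0.0, 'az': 0.16}
```

{"fn": "play_rows", "kwargs": {
  "steps": [
    {"claw": 3, "tx": 0.2, "ty": 0, "tz": -0.5, "ax": 0, "ay": 0, "az": 0},
    {"claw": 3, "tx": 0.4, "ty": 0, "tz": -0.9, "ax": 0, "ay": 0, "az": 0},
    {"claw": 3, "tx": 0.5, "ty": 0, "tz": -1.3, "ax": 0, "ay": 0, "az": 0},
    {"claw": 3, "tx": 0.5, "ty": 0, "tz": -1.7, "ax": 0, "ay": 0, "az": 0},
    {"claw": 3, "tx": 0.5, "ty": 0, "tz": -2.1, "ax": 0, "ay": 0, "az": 0}
  ]
}}

```text
time: 3.07
eef_pos: [0.5224, 0.0249, 0.1013]
tcp_rot: [0.103, -0.699, 0.7, -0.104]
contact_force: [-1.8, -4.1, -0.0]
opening: 0.352
```

{"fn": "play_rows", "kwargs": {
  "steps": [
    {"claw": 3, "tx": 0, "ty": 0, "tz": -0.4, "ax": 0, "ay": 0, "az": 0},
    {"claw": 3, "tx": 0, "ty": 0, "tz": -0.8, "ax": 0, "ay": 0, "az": 0},
    {"claw": 3, "tx": 0, "ty": 0, "tz": -1.2, "ax": 0, "ay": 0, "az": 0}
  ]
}}

```text
time: 3.32
eef_pos: [0.519, 0.037, 0.1007]
tcp_rot: [0.103, -0.699, 0.7, -0.104]
contact_force: [-0.5, -2.8, 1.2]
opening: 0.352
```

{"fn": "play_rows", "kwargs": {
  "steps": [
    {"claw": 3, "tx": 0, "ty": 0, "tz": -0.4, "ax": 0, "ay": 0, "az": 0},
    {"claw": 3, "tx": -0.1, "ty": 0, "tz": -0.7, "ax": 0, "ay": 0, "az": 0},
    {"claw": 3, "tx": -0.2, "ty": 0, "tz": -1, "ax": 0, "ay": 0, "az": 0}
  ]
}}

```text
time: 3.57
eef_pos: [0.5179, 0.0471, 0.1004]
tcp_rot: [0.103, -0.699, 0.7, -0.103]
contact_force: [-0.9, -4.1, 1.2]
opening: 0.351
```

```bash
python3 - <<'E'
from h import *
p,M,s=cur(); print(s['time'],p,s['contact_force'],M.T@s['contact_force'])
for n in("scene","top"):
    pic,d=cams.read_camera(n)
    a=pic[165:395,230:430] if n=="scene" else pic[105:335,200:400]
    cv2.imwrite(f"pics/{n}2.png",cv2.resize(a,None,fx=2.6,fy=2.6,interpolation=cv2.INTER_CUBIC))
E
```

```text
3.5667 [0.51785656 0.047123   0.10039979] [-0.92109739 -4.0980114   1.20625831] [ 2.06711443 -1.20545217  3.65665147]
```

View pics/scene2.png

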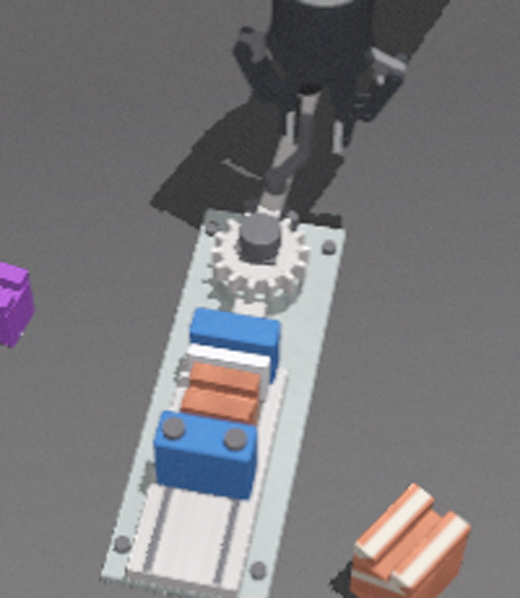

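The lever has swung over toward the closing side, with the tab at crop (308,95). I'll push on until the force shows the end stop.

{"fn": "play_rows", "kwargs": {
  "steps": [
    {"claw": 3, "tx": -0.1, "ty": 0, "tz": -0.3, "ax": 0, "ay": 0, "az": 0},
    {"claw": 3, "tx": -0.2, "ty": 0, "tz": -0.5, "ax": 0, "ay": 0, "az": 0}
  ]
}}

```text
time: 3.83
eef_pos: [0.5182, 0.0521, 0.1003]
tcp_rot: [0.103, -0.699, 0.7, -0.103]
contact_force: [-1.5, -3.6, 1.0]
opening: 0.347
```

{"fn": "play_rows", "kwargs": {
  "steps": [
    {"claw": 3, "tx": -0.1, "ty": 0, "tz": -0.2, "ax": 0, "ay": 0, "az": 0},
    {"claw": 3, "tx": -0.1, "ty": 0, "tz": -0.4, "ax": 0, "ay": 0, "az": 0}
  ]
}}

```text
time: 4.0
eef_pos: [0.5184, 0.0564, 0.1002]
tcp_rot: [0.103, -0.7, 0.7, -0.103]
contact_force: [0.9, -3.3, -0.0]
opening: 0.352
```

{"fn": "play_rows", "kwargs": {
  "steps": [
    {"claw": 3, "tx": -0.1, "ty": 0, "tz": -0.2, "ax": 0, "ay": 0, "az": 0},
    {"claw": 3, "tx": -0.1, "ty": 0, "tz": -0.3, "ax": 0, "ay": 0, "az": 0}
  ]
}}

```text
time: 4.17
eef_pos: [0.5183, 0.0598, 0.1002]
tcp_rot: [-0.103, 0.7, -0.699, 0.103]
contact_force: [0.6, -3.5, -0.5]
opening: 0.351
```

```bash
python3 - <<'E'
from h import *
p,M,s=cur(); print(s['time'],p,s['contact_force'],M.T@s['contact_force'])
for n in("scene","top"):
    pic,d=cams.read_camera(n)
    a=pic[165:395,230:430] if n=="scene" else pic[105:335,200:400]
    cv2.imwrite(f"pics/{n}3.png",cv2.resize(a,None,fx=2.6,fy=2.6,interpolation=cv2.INTER_CUBIC))
E
```

```text
4.1667 [0.5183153  0.05982671 0.10020014] [ 0.61087318 -3.46800119 -0.51526202] [0.41766547 0.5140659  3.4967106 ]
```

View pics/scene3.png

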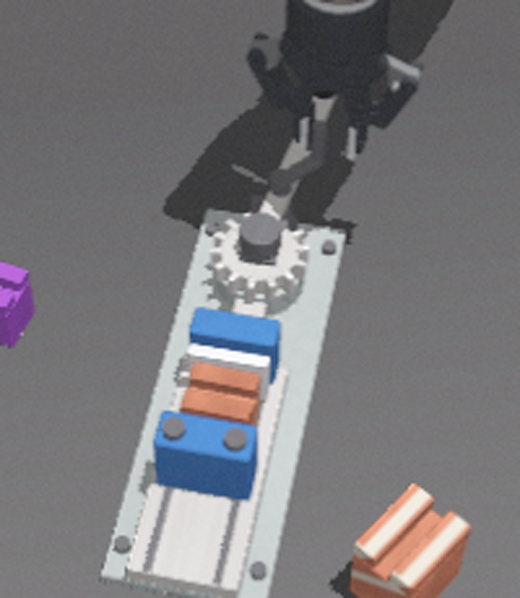

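{"fn": "play_rows", "kwargs": {
  "steps": [
    {"claw": 3, "tx": 0, "ty": 0, "tz": -0.3, "ax": 0, "ay": 0, "az": 0},
    {"claw": 3, "tx": -0.1, "ty": 0, "tz": -0.6, "ax": 0, "ay": 0, "az": 0}
  ]
}}

```text
time: 4.43
eef_pos: [0.5181, 0.0653, 0.1003]
tcp_rot: [0.102, -0.699, 0.7, -0.104]
contact_force: [3.5, -3.1, -2.9]
opening: 0.355
```

{"fn": "play_rows", "kwargs": {
  "steps": [
    {"claw": 3, "tx": -0.1, "ty": 0, "tz": -0.3, "ax": 0, "ay": 0, "az": 0},
    {"claw": 3, "tx": -0.1, "ty": 0, "tz": -0.6, "ax": 0, "ay": 0, "az": 0}
  ]
}}

```text
time: 4.6
eef_pos: [0.518, 0.0714, 0.1006]
tcp_rot: [0.102, -0.699, 0.7, -0.105]
contact_force: [5.5, -3.3, -3.1]
opening: 0.349
```

```bash
python3 - <<'E'
from h import *
p,M,s=cur(); print(s['time'],p,s['contact_force'],M.T@s['contact_force'])
pic,d=cams.read_camera("wrist"); cv2.imwrite("pics/w4.png",pic)
E
```

```text
4.6 [0.51802201 0.07136248 0.10056636] [ 5.5114508  -3.27410521 -3.14190943] [-4.31811301  3.16610859  4.72198116]
```

View pics/w4.png

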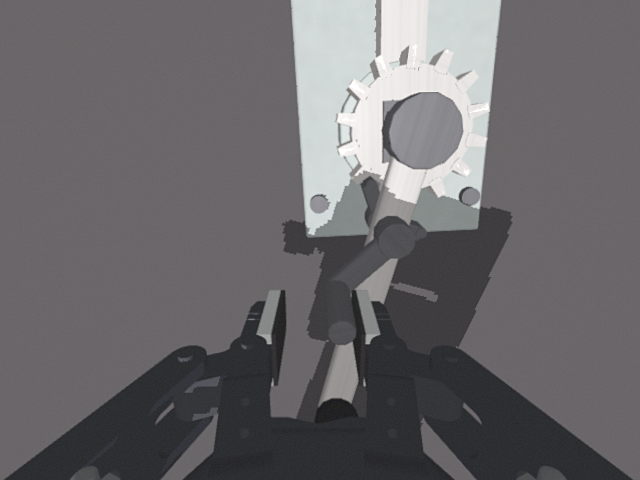

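```bash
cat >> h.py <<'E'
def watz(u,v,z,p,M):
    m=cams.camera_model("wrist"); T=np.array(m["tool_from_camera"])
    x=cv2.undistortPoints(np.array([[[u,v]]],float),m["intrinsics"],m["distortion"])[0,0]
    o=p+M@T[:3,3]; d=M@T[:3,:3]@np.array([x[0],x[1],1]); return o+d*(z-o[2])/d[2]
E
python3 - <<'E'
from h import *
p,M,s=cur()
t=watz(342,330,.125,p,M)[:2]
for z in(.088,.092): print(z,watz(397,233,z,p,M), np.linalg.norm(t-watz(397,233,z,p,M)[:2]))
print("tab",t,"hub",watz(430,130,.1,p,M))
from scipy.optimize import brentq
# given tab pos & axis: tab distance from axis -> |sel|
r=np.linalg.norm(t-AX); c=(r*r-.05**2-.038**2)/(2*.05*.038); print("r",r,"sel",np.arccos(np.clip(c,-1,1)))
P=watz(397,233,.09,p,M)[:2]; d=P-AX; h=np.arctan2(d[1],d[0])-YAW-np.pi; print("h",(h+np.pi)%(2*np.pi)-np.pi)
d2=t-P; f=np.arctan2(d[1],d[0]); s2=np.arctan2(d2[1],d2[0])-f; print("sel",(s2+np.pi)%(2*np.pi)-np.pi)
E
```

```text
0.088 [0.55848619 0.04631743 0.088     ] 0.03952089417506344
0.092 [0.55942245 0.04759257 0.092     ] 0.0397960390519731
tab [0.52339859 0.06450428] hub [0.60484028 0.05300326 0.1       ]
r 0.08362767435839706 sel 0.6392840129262112
h -0.3106730777759008
sel -0.49381805867123774
```

{"fn": "play_rows", "kwargs": {
  "steps": [
    {"claw": 3, "tx": -0.1, "ty": 0, "tz": -0.3, "ax": 0, "ay": 0, "az": 0},
    {"claw": 3, "tx": -0.2, "ty": 0, "tz": -0.6, "ax": 0, "ay": 0, "az": 0}
  ]
}}

```text
time: 4.82
eef_pos: [0.5185, 0.0774, 0.1008]
tcp_rot: [0.102, -0.699, 0.7, -0.105]
contact_force: [6.8, -6.3, -5.1]
opening: 0.355
```

```bash
python3 - <<'E'
from h import *
p,M,s=cur(); print(s['time'],p,s['contact_force'],M.T@s['contact_force'])
pic,d=cams.read_camera("wrist"); cv2.imwrite("pics/w5.png",pic)
E
```

```text
4.8167 [0.51852492 0.07735442 0.10075424] [ 6.79967448 -6.32612102 -5.12127075] [-4.65725047  5.16354342  8.00816032]
```

View pics/w5.png

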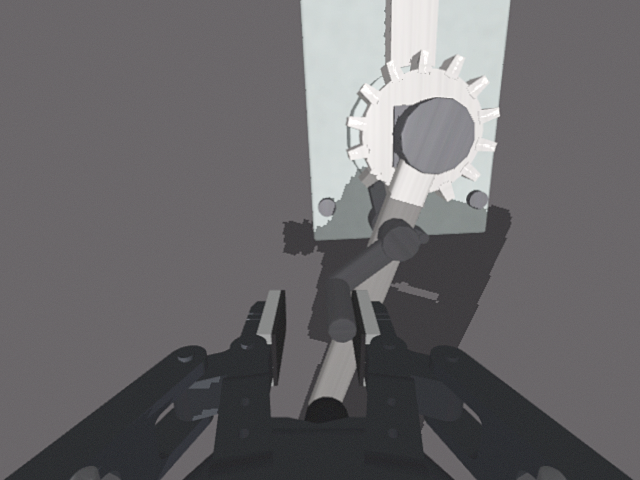

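{"fn": "play_rows", "kwargs": {
  "steps": [
    {"claw": 3, "tx": 0, "ty": 0, "tz": 0.8, "ax": 0, "ay": 0, "az": 0},
    {"claw": 3.4, "tx": 0, "ty": -2, "tz": 0.8, "ax": 0, "ay": 0, "az": 0},
    {"claw": 3.4, "tx": 0, "ty": -6, "tz": 0.8, "ax": 0, "ay": 0, "az": 0},
    {"claw": 3.4, "tx": 0, "ty": -9, "tz": 0.8, "ax": 0, "ay": 0, "az": 0},
    {"claw": 3.4, "tx": 0, "ty": -9, "tz": 0.8, "ax": 0, "ay": 0, "az": 0}
  ]
}}

```text
time: 5.28
eef_pos: [0.5228, 0.0705, 0.198]
tcp_rot: [0.099, -0.699, 0.7, -0.107]
contact_force: [1.2, 1.1, 1.4]
opening: 0.406
```

```bash
python3 - <<'E'
from h import *
p,M,s=cur(); print(s['time'],p,s['contact_force'],s['qpos'],s['opening'])
np.savez("st6",p=p,M=M)
pic,d=cams.read_camera("wrist"); cv2.imwrite("pics/w6.png",pic)
E
```

```text
5.2833 [0.52279474 0.0705085  0.1979805 ] [1.22774368 1.13583106 1.43896586] [-5.92394733e-02 -1.62082396e-02  1.97560042e+00  1.90232607e-03
  1.17067756e+00  1.21779814e+00] 0.40643357470415914
```

View pics/w6.png

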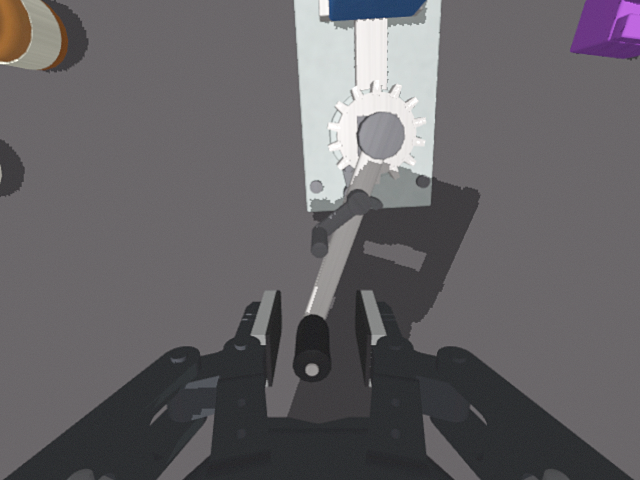

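```bash
python3 - <<'E'
from h import *
w=np.load("st6.npz"); p,M=w['p'],w['M']
w=lambda a:(a+np.pi)%(2*np.pi)-np.pi
k=watz(312,369,.135,p,M)[:2]; t=watz(320,236,.125,p,M)[:2]; pv=watz(359,200,.088,p,M)[:2]; hub=watz(383,133,.1,p,M)[:2]
print("knob",k,"r",np.linalg.norm(k-AX)); d=k-AX; f=np.arctan2(d[1],d[0]); print("h",w(f-YAW-np.pi),"hub",hub)
h=w(f-YAW-np.pi); piv=AX+.05*d/np.linalg.norm(d); print(piv,pv)
for q in(piv,pv): e=t-q; print("sel",w(np.arctan2(e[1],e[0])-f),np.linalg.norm(e))
print(h,knob(h),psik(h))
print(rel([*knob(h),.15],psik(h),p,M),rel([*knob(h),.098],psik(h),p,M))
print(np.arctan2(M[1,2],M[0,2]), M.round(3).tolist())
E
```

```text
knob [0.44037204 0.05072892] r 0.16514168297743367
h -0.35889181123849534 hub [0.60671416 0.0514839 ]
[0.55550415 0.04924457] [0.55741744 0.04997314]
sel -0.8123940734744193 0.0324537765817652
sel -0.7552558336449806 0.03327064135383148
-0.35889181123849534 [0.44051371 0.05072709] -1.5836881380333914
{'tx': 8.5, 'ty': 4.7, 'tz': -0.49, 'ax': -0.03, 'ay': 17.53, 'az': -0.67} {'tx': 8.56, 'ty': 9.9, 'tz': -0.51, 'ax': -0.03, 'ay': 17.53, 'az': -0.67}
-1.2777818409497763 [[-0.957, 0.012, 0.289], [-0.289, 0.001, -0.957], [-0.011, -1.0, 0.002]]
```

{"fn": "play_rows", "kwargs": {
  "steps": [
    {"claw": 4.4, "tx": 4, "ty": 0, "tz": -0.3, "ax": 0, "ay": 7, "az": -0.3},
    {"claw": 4.4, "tx": 8, "ty": 0, "tz": -0.5, "ax": 0, "ay": 14, "az": -0.7},
    {"claw": 4.4, "tx": 8.5, "ty": 1, "tz": -0.5, "ax": 0, "ay": 17.5, "az": -0.7},
    {"claw": 4.4, "tx": 8.5, "ty": 3, "tz": -0.5, "ax": 0, "ay": 17.5, "az": -0.7},
    {"claw": 4.4, "tx": 8.5, "ty": 5, "tz": -0.5, "ax": 0, "ay": 17.5, "az": -0.7},
    {"claw": 4.4, "tx": 8.5, "ty": 5, "tz": -0.5, "ax": 0, "ay": 17.5, "az": -0.7}
  ]
}}

```text
time: 5.83
eef_pos: [0.4319, 0.0511, 0.1352]
tcp_rot: [-0.004, 0.707, -0.707, -0.013]
contact_force: [-0.4, 0.5, 0.4]
opening: 0.515
```

```bash
python3 - <<'E'
from h import *
p,M,s=cur(); print(s['time'],p,s['contact_force'],s['qpos'],s['opening'],np.arctan2(M[1,2],M[0,2]))
h=-.359; print(knob(h),rel([*knob(h),.098],psik(h),p,M))
E
```

```text
5.8333 [0.43186389 0.05106584 0.13517508] [-0.35508373  0.47829013  0.41937641] [-0.11526194 -0.14162587  2.21629832 -0.00228777  1.08997209  1.46935093] 0.5154654669307801 -1.5835353201191003
[0.44051394 0.05074494] {'tx': -0.95, 'ty': 3.7, 'tz': 0.02, 'ax': 0.02, 'ay': 0.02, 'az': 1.33}
```

{"fn": "play_rows", "kwargs": {
  "steps": [
    {"claw": 4.4, "tx": -0.9, "ty": 0, "tz": 0, "ax": 0, "ay": 0, "az": 1.3},
    {"claw": 4.4, "tx": -0.9, "ty": 1.5, "tz": 0, "ax": 0, "ay": 0, "az": 1.3},
    {"claw": 4.4, "tx": -0.9, "ty": 3, "tz": 0, "ax": 0, "ay": 0, "az": 1.3},
    {"claw": 4.4, "tx": -0.9, "ty": 3.7, "tz": 0, "ax": 0, "ay": 0, "az": 1.3},
    {"claw": 3.2, "tx": -0.9, "ty": 3.7, "tz": 0, "ax": 0, "ay": 0, "az": 1.3},
    {"claw": 3.2, "tx": -0.9, "ty": 3.7, "tz": 0, "ax": 0, "ay": 0, "az": 1.3},
    {"claw": 3.2, "tx": -0.9, "ty": 3.7, "tz": 0, "ax": 0, "ay": 0, "az": 1.3}
  ]
}}

```text
time: 6.42
eef_pos: [0.4458, 0.0502, 0.1043]
tcp_rot: [-0.009, -0.706, 0.708, -0.0]
contact_force: [-1.0, -0.2, 0.7]
opening: 0.372
```

```bash
python3 - <<'E'
from h import *
p,M,s=cur(); print(s['time'],p,s['contact_force'],s['wrist_torque'],s['opening'],np.arctan2(M[1,2],M[0,2]))
pic,d=cams.read_camera("wrist"); cv2.imwrite("pics/w7.png",pic)
h0=-.359
# opening swing rows: handle to +.70
for i in range(1,13):
    h=h0+.09*i; print(round(h,3),rel([*knob(h),.098],psik(h),p,M))
E
```

```text
6.4167 [0.44583187 0.05017164 0.10430732] [-0.97614738 -0.16585817  0.70479464] [-0.00314667  0.01341135  0.03792735] 0.3724834813021272 -1.582977602651431
-0.269 {'tx': 0.47, 'ty': 0.63, 'tz': 1.43, 'ax': -0.14, 'ay': -5.11, 'az': -0.71}
-0.179 {'tx': 0.28, 'ty': 0.63, 'tz': 2.9, 'ax': -0.17, 'ay': -10.27, 'az': -0.71}
-0.089 {'tx': -0.05, 'ty': 0.64, 'tz': 4.35, 'ax': -0.21, 'ay': -15.42, 'az': -0.7}
0.001 {'tx': -0.51, 'ty': 0.65, 'tz': 5.76, 'ax': -0.24, 'ay': -20.58, 'az': -0.69}
0.091 {'tx': -1.1, 'ty': 0.66, 'tz': 7.13, 'ax': -0.27, 'ay': -25.74, 'az': -0.68}
0.181 {'tx': -1.8, 'ty': 0.67, 'tz': 8.43, 'ax': -0.3, 'ay': -30.89, 'az': -0.67}
0.271 {'tx': -2.62, 'ty': 0.68, 'tz': 9.67, 'ax': -0.33, 'ay': -36.05, 'az': -0.66}
0.361 {'tx': -3.55, 'ty': 0.7, 'tz': 10.83, 'ax': -0.36, 'ay': -41.2, 'az': -0.65}
0.451 {'tx': -4.57, 'ty': 0.71, 'tz': 11.9, 'ax': -0.39, 'ay': -46.36, 'az': -0.63}
0.541 {'tx': -5.69, 'ty': 0.73, 'tz': 12.88, 'ax': -0.43, 'ay': -51.52, 'az': -0.62}
0.631 {'tx': -6.89, 'ty': 0.74, 'tz': 13.75, 'ax': -0.46, 'ay': -56.67, 'az': -0.6}
0.721 {'tx': -8.17, 'ty': 0.76, 'tz': 14.51, 'ax': -0.49, 'ay': -61.83, 'az': -0.59}
```

View pics/w7.png

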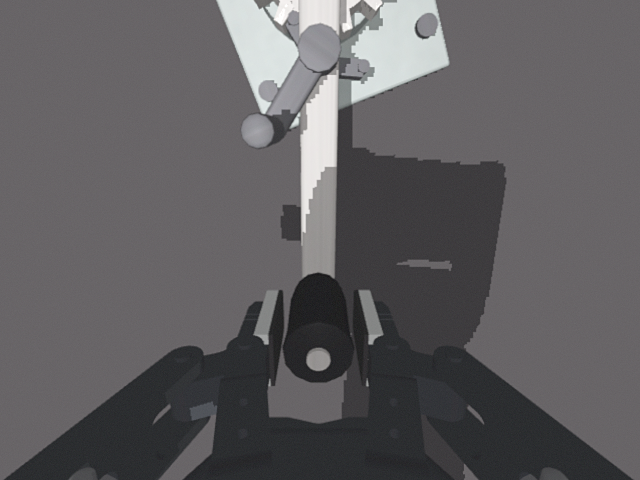

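{"fn": "play_rows", "kwargs": {
  "steps": [
    {"claw": 3.2, "tx": 0.4, "ty": 0.4, "tz": 1.4, "ax": -0.1, "ay": -5.1, "az": -0.7},
    {"claw": 3.2, "tx": 0.3, "ty": 0.6, "tz": 2.9, "ax": -0.2, "ay": -10.3, "az": -0.7},
    {"claw": 3.2, "tx": 0, "ty": 0.6, "tz": 4.35, "ax": -0.2, "ay": -15.4, "az": -0.7},
    {"claw": 3.2, "tx": -0.5, "ty": 0.6, "tz": 5.75, "ax": -0.2, "ay": -20.6, "az": -0.7},
    {"claw": 3.2, "tx": -1.1, "ty": 0.6, "tz": 7.1, "ax": -0.3, "ay": -25.7, "az": -0.7},
    {"claw": 3.2, "tx": -1.8, "ty": 0.6, "tz": 8.4, "ax": -0.3, "ay": -30.9, "az": -0.7}
  ]
}}

```text
time: 6.97
eef_pos: [0.4618, -0.0342, 0.098]
tcp_rot: [-0.186, 0.683, -0.682, 0.185]
contact_force: [-0.1, 1.5, -1.4]
opening: 0.376
```

```bash
cat >> h.py <<'E'
def stat(hs=None,zt=.098):
    p,M,s=cur(); psi=np.arctan2(M[1,2],M[0,2])
    d=p[:2]-AX; h=(np.arctan2(d[1],d[0])-YAW)%(2*np.pi)-np.pi; f=s['contact_force']; fh=np.arctan2(d[1],d[0])
    tg=np.array([-np.sin(fh),np.cos(fh)]); rd=d/np.linalg.norm(d)
    print("t",round(s['time'],2),"p",p.round(4),"h",round(h,4),"psi-err",round((psi-psik(h)+np.pi)%(2*np.pi)-np.pi,3),"r",np.linalg.norm(d).round(4),"Ftan(+h)",round(f[:2]@tg,2),"Frad",round(f[:2]@rd,2),"Fz",f[2].round(2),"op",round(s['opening']*8.54,2),"q",s['qpos'].round(2))
    if hs is not None:
        for h in hs: print(round(h,3),list(rel([*knob(h),zt],psik(h),p,M).values()))
E
python3 - <<'E'
from h import *
stat([.27,.36,.45,.54,.62,.70])
E
```

```text
t 6.97 p [ 0.4618 -0.0342  0.098 ] h 0.177 psi-err 0.008 r 0.1658 Ftan(+h) -1.34 Frad -0.67 Fz -1.45 op 3.21 q [-0.29 -0.03  2.19  0.    0.98  0.75]
0.27 [-0.14, -0.0, 1.53, 0.13, -4.86, 0.1]
0.36 [-0.33, -0.0, 3.01, 0.14, -10.01, 0.09]
0.45 [-0.66, -0.01, 4.45, 0.14, -15.17, 0.09]
0.54 [-1.11, -0.01, 5.87, 0.14, -20.32, 0.08]
0.62 [-1.62, -0.02, 7.09, 0.15, -24.91, 0.07]
0.7 [-2.22, -0.02, 8.26, 0.15, -29.49, 0.07]
```

{"fn": "play_rows", "kwargs": {
  "steps": [
    {"claw": 3.2, "tx": -0.1, "ty": 0, "tz": 1.5, "ax": 0, "ay": -4.9, "az": 0},
    {"claw": 3.2, "tx": -0.3, "ty": 0, "tz": 3, "ax": 0, "ay": -10, "az": 0},
    {"claw": 3.2, "tx": -0.65, "ty": 0, "tz": 4.45, "ax": 0, "ay": -15.2, "az": 0},
    {"claw": 3.2, "tx": -1.1, "ty": 0, "tz": 5.85, "ax": 0, "ay": -20.3, "az": 0},
    {"claw": 3.2, "tx": -1.6, "ty": 0, "tz": 7.1, "ax": 0, "ay": -24.9, "az": 0},
    {"claw": 3.2, "tx": -2.2, "ty": 0, "tz": 8.3, "ax": 0, "ay": -29.5, "az": 0},
    {"claw": 3.2, "tx": -2.2, "ty": 0, "tz": 8.3, "ax": 0, "ay": -29.5, "az": 0}
  ]
}}

```text
time: 7.55
eef_pos: [0.5249, -0.0962, 0.0987]
tcp_rot: [0.352, -0.613, 0.614, -0.352]
contact_force: [-0.3, -1.0, 0.3]
opening: 0.374
```

```bash
python3 - <<'E'
from h import *
stat([.70-.08*i for i in range(1,9)])
pic,d=cams.read_camera("scene")
a=pic[165:395,230:430]
cv2.imwrite(f"pics/scene8.png",cv2.resize(a,None,fx=2.6,fy=2.6,interpolation=cv2.INTER_CUBIC))
E
```

```text
t 7.55 p [ 0.5249 -0.0962  0.0987] h 0.7168 psi-err -0.02 r 0.1657 Ftan(+h) 0.21 Frad 0.99 Fz 0.32 op 3.2 q [-0.37  0.13  2.02 -0.    0.99  0.16]
0.62 [-0.12, 0.07, -1.6, -0.09, 4.38, 0.04]
0.54 [-0.27, 0.07, -2.91, -0.09, 8.96, 0.04]
0.46 [-0.53, 0.07, -4.2, -0.09, 13.54, 0.03]
0.38 [-0.89, 0.07, -5.47, -0.09, 18.13, 0.03]
0.3 [-1.35, 0.06, -6.71, -0.09, 22.71, 0.03]
0.22 [-1.9, 0.06, -7.91, -0.09, 27.29, 0.02]
0.14 [-2.56, 0.06, -9.05, -0.09, 31.88, 0.02]
0.06 [-3.3, 0.06, -10.14, -0.09, 36.46, 0.02]
```

View pics/scene8.png

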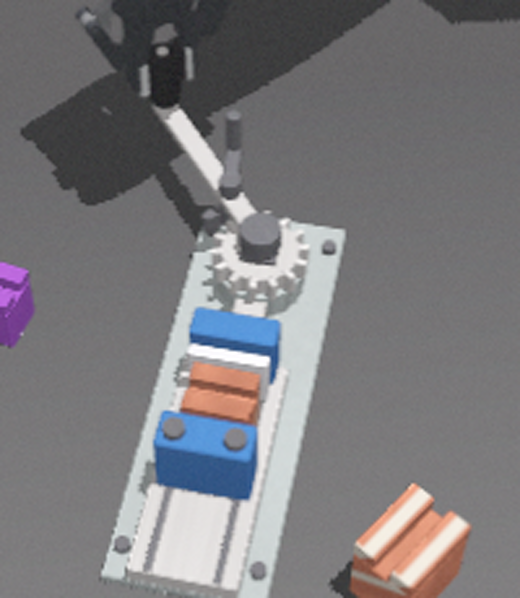

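{"fn": "play_rows", "kwargs": {
  "steps": [
    {"claw": 3.2, "tx": -0.1, "ty": 0, "tz": -1.6, "ax": 0, "ay": 4.4, "az": 0},
    {"claw": 3.2, "tx": -0.3, "ty": 0, "tz": -2.9, "ax": 0, "ay": 9, "az": 0},
    {"claw": 3.2, "tx": -0.5, "ty": 0, "tz": -4.2, "ax": 0, "ay": 13.5, "az": 0}
  ]
}}

```text
time: 7.85
eef_pos: [0.49, -0.0697, 0.0986]
tcp_rot: [0.275, -0.65, 0.653, -0.276]
contact_force: [6.1, -4.8, -3.5]
opening: 0.372
```

```bash
python3 - <<'E'
from h import *
stat([.46-.05*i for i in range(1,9)])
E
```

```text
t 7.85 p [ 0.49   -0.0697  0.0986] h 0.451 psi-err 0.003 r 0.1653 Ftan(+h) 7.72 Frad -0.84 Fz -3.54 op 3.17 q [-0.35  0.04  2.12 -0.    0.98  0.43]
0.41 [-0.05, 0.06, -0.68, -0.25, 2.54, -0.01]
0.36 [-0.11, 0.06, -1.5, -0.25, 5.41, -0.01]
0.31 [-0.21, 0.05, -2.32, -0.25, 8.27, -0.02]
0.26 [-0.34, 0.05, -3.13, -0.25, 11.14, -0.03]
0.21 [-0.52, 0.05, -3.94, -0.25, 14.0, -0.03]
0.16 [-0.74, 0.04, -4.73, -0.24, 16.87, -0.04]
0.11 [-1.0, 0.04, -5.52, -0.24, 19.73, -0.05]
0.06 [-1.3, 0.04, -6.28, -0.24, 22.6, -0.05]
```

{"fn": "play_rows", "kwargs": {
  "steps": [
    {"claw": 3.2, "tx": -0.05, "ty": 0, "tz": -0.7, "ax": 0, "ay": 2.5, "az": 0},
    {"claw": 3.2, "tx": -0.1, "ty": 0, "tz": -1.5, "ax": 0, "ay": 5.4, "az": 0}
  ]
}}

```text
time: 8.02
eef_pos: [0.48, -0.059, 0.0986]
tcp_rot: [0.244, -0.661, 0.665, -0.246]
contact_force: [5.1, -6.5, -3.6]
opening: 0.38
```

```bash
python3 - <<'E'
from h import *
stat([.36-.05*i for i in range(1,4)])
E
```

```text
t 8.02 p [ 0.48   -0.059   0.0986] h 0.3629 psi-err -0.001 r 0.1653 Ftan(+h) 8.31 Frad 0.34 Fz -3.61 op 3.24 q [-0.33  0.02  2.14 -0.    0.98  0.53]
0.31 [-0.05, 0.06, -0.87, -0.34, 2.99, -0.03]
0.26 [-0.12, 0.05, -1.7, -0.34, 5.86, -0.04]
0.21 [-0.22, 0.05, -2.51, -0.34, 8.72, -0.05]
```

{"fn": "play_rows", "kwargs": {
  "steps": [
    {"claw": 3.2, "tx": -0.05, "ty": 0, "tz": -0.8, "ax": 0, "ay": 2.8, "az": 0},
    {"claw": 3.2, "tx": -0.1, "ty": 0, "tz": -1.6, "ax": 0, "ay": 5.7, "az": 0}
  ]
}}

```text
time: 8.18
eef_pos: [0.4703, -0.0464, 0.0986]
tcp_rot: [0.211, -0.673, 0.677, -0.213]
contact_force: [4.6, -5.5, -3.2]
opening: 0.377
```

```bash
python3 - <<'E'
from h import *
stat([.26-.05*i for i in range(1,4)])
E
```

```text
t 8.18 p [ 0.4703 -0.0464  0.0986] h 0.2667 psi-err -0.004 r 0.1652 Ftan(+h) 7.11 Frad -0.57 Fz -3.16 op 3.22 q [-0.31 -0.01  2.17 -0.    0.98  0.65]
0.21 [-0.05, 0.05, -0.94, -0.33, 3.02, -0.04]
0.16 [-0.11, 0.05, -1.76, -0.33, 5.88, -0.04]
0.11 [-0.22, 0.04, -2.58, -0.33, 8.75, -0.05]
```

{"fn": "play_rows", "kwargs": {
  "steps": [
    {"claw": 3.2, "tx": -0.05, "ty": 0, "tz": -0.9, "ax": 0, "ay": 3, "az": 0},
    {"claw": 3.2, "tx": -0.1, "ty": 0, "tz": -1.75, "ax": 0, "ay": 5.9, "az": 0}
  ]
}}

```text
time: 8.35
eef_pos: [0.461, -0.0316, 0.0986]
tcp_rot: [0.176, -0.683, 0.686, -0.178]
contact_force: [3.1, -6.0, -2.2]
opening: 0.377
```

{"fn": "play_rows", "kwargs": {
  "steps": [
    {"claw": 3.2, "tx": 0, "ty": 0, "tz": -0.8, "ax": 0, "ay": 2.9, "az": 0}
  ]
}}

```text
time: 8.43
eef_pos: [0.457, -0.0246, 0.0986]
tcp_rot: [0.159, -0.687, 0.691, -0.16]
contact_force: [2.5, -7.1, -2.4]
opening: 0.38
```

```bash
python3 - <<'E'
from h import *
stat([.11-.05*i for i in range(1,4)])
pic,d=cams.read_camera("scene")
a=pic[265:395,260:390]
cv2.imwrite(f"pics/scene9.png",cv2.resize(a,None,fx=4.5,fy=4.5,interpolation=cv2.INTER_CUBIC))
E
```

```text
t 8.43 p [ 0.457  -0.0246  0.0986] h 0.1117 psi-err -0.002 r 0.1655 Ftan(+h) 7.43 Frad 0.89 Fz -2.43 op 3.25 q [-0.27 -0.04  2.2  -0.    0.98  0.84]
0.06 [-0.07, 0.05, -0.85, -0.31, 2.82, -0.05]
0.01 [-0.14, 0.05, -1.68, -0.31, 5.69, -0.06]
-0.04 [-0.24, 0.04, -2.49, -0.31, 8.55, -0.07]
```

View pics/scene9.png

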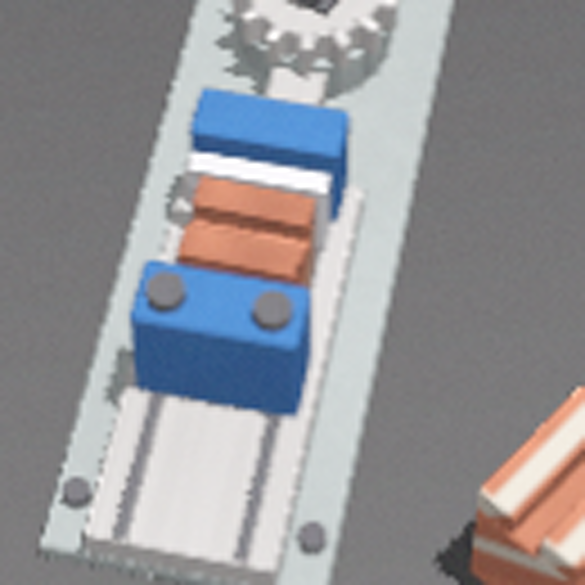

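{"fn": "play_rows", "kwargs": {
  "steps": [
    {"claw": 3.2, "tx": -0.05, "ty": 0, "tz": -0.85, "ax": 0, "ay": 2.8, "az": 0},
    {"claw": 3.2, "tx": -0.15, "ty": 0, "tz": -1.7, "ax": 0, "ay": 5.7, "az": 0}
  ]
}}

```text
time: 8.65
eef_pos: [0.4507, -0.009, 0.0986]
tcp_rot: [0.125, -0.694, 0.698, -0.126]
contact_force: [3.2, -5.9, -0.5]
opening: 0.371
```

```bash
python3 - <<'E'
from h import *
stat([.01-.05*i for i in range(1,3)])
E
```

```text
t 8.65 p [ 0.4507 -0.009   0.0986] h 0.0101 psi-err 0.001 r 0.1651 Ftan(+h) 6.67 Frad -0.89 Fz -0.49 op 3.17 q [-0.24 -0.06  2.22 -0.    0.98  0.97]
-0.04 [-0.04, 0.06, -0.83, -0.28, 2.91, -0.02]
-0.09 [-0.1, 0.05, -1.65, -0.28, 5.78, -0.02]
```

{"fn": "play_rows", "kwargs": {
  "steps": [
    {"claw": 3.2, "tx": -0.05, "ty": 0, "tz": -0.85, "ax": 0, "ay": 2.8, "az": 0}
  ]
}}

```text
time: 8.73
eef_pos: [0.4481, -0.0007, 0.0986]
tcp_rot: [0.108, -0.697, 0.7, -0.109]
contact_force: [2.8, -6.8, -1.4]
opening: 0.375
```

```bash
python3 - <<'E'
from h import *
stat([-.04-.05*i for i in range(1,3)])
E
```

```text
t 8.73 p [ 0.4481 -0.0007  0.0986] h -0.0423 psi-err 0.004 r 0.165 Ftan(+h) 7.38 Frad -0.67 Fz -1.38 op 3.21 q [-0.23 -0.07  2.22 -0.    0.98  1.04]
-0.09 [-0.02, 0.06, -0.79, -0.28, 2.99, -0.01]
-0.14 [-0.08, 0.05, -1.61, -0.27, 5.85, -0.02]
```

{"fn": "play_rows", "kwargs": {
  "steps": [
    {"claw": 3.2, "tx": 0, "ty": 0, "tz": -0.8, "ax": 0, "ay": 3, "az": 0},
    {"claw": 3.2, "tx": -0.1, "ty": 0, "tz": -1.6, "ax": 0, "ay": 5.8, "az": 0}
  ]
}}

```text
time: 8.9
eef_pos: [0.4439, 0.0149, 0.0986]
tcp_rot: [0.073, -0.702, 0.705, -0.073]
contact_force: [1.8, -7.6, -0.1]
opening: 0.376
```

```bash
python3 - <<'E'
from h import *
stat([-.14-.05*i for i in range(1,3)])
E
```

```text
t 8.9 p [0.4439 0.0149 0.0986] h -0.1401 psi-err 0.001 r 0.1651 Ftan(+h) 7.8 Frad -0.2 Fz -0.1 op 3.21 q [-0.19 -0.07  2.23 -0.01  0.98  1.17]
-0.19 [-0.03, 0.06, -0.82, -0.27, 2.93, -0.0]
-0.24 [-0.09, 0.05, -1.65, -0.27, 5.79, -0.01]
```

{"fn": "play_rows", "kwargs": {
  "steps": [
    {"claw": 3.2, "tx": -0.05, "ty": 0, "tz": -0.85, "ax": 0, "ay": 2.8, "az": 0}
  ]
}}

```text
time: 8.98
eef_pos: [0.4426, 0.0232, 0.0986]
tcp_rot: [0.056, -0.703, 0.707, -0.056]
contact_force: [1.5, -7.0, 0.3]
opening: 0.375
```

```bash
python3 - <<'E'
from h import *
stat([-.19-.05*i for i in range(1,3)])
E
```

```text
t 8.98 p [0.4426 0.0232 0.0986] h -0.1915 psi-err 0.004 r 0.1649 Ftan(+h) 7.14 Frad -0.38 Fz 0.33 op 3.2 q [-0.17 -0.08  2.23 -0.01  0.98  1.24]
-0.24 [-0.01, 0.06, -0.8, -0.27, 3.0, 0.01]
-0.29 [-0.08, 0.05, -1.62, -0.27, 5.87, 0.0]
```

{"fn": "play_rows", "kwargs": {
  "steps": [
    {"claw": 3.2, "tx": 0, "ty": 0, "tz": -0.8, "ax": 0, "ay": 3, "az": 0},
    {"claw": 3.2, "tx": -0.1, "ty": 0, "tz": -1.6, "ax": 0, "ay": 5.8, "az": 0}
  ]
}}

```text
time: 9.15
eef_pos: [0.4408, 0.0393, 0.0986]
tcp_rot: [0.02, -0.705, 0.708, -0.02]
contact_force: [0.6, -7.2, 1.3]
opening: 0.372
```

```bash
python3 - <<'E'
from h import *
stat([-.29-.05*i for i in range(1,3)])
E
```

```text
t 9.15 p [0.4408 0.0393 0.0986] h -0.2894 psi-err 0.001 r 0.1649 Ftan(+h) 7.26 Frad -0.22 Fz 1.32 op 3.18 q [-0.14 -0.08  2.24 -0.01  0.98  1.38]
-0.34 [-0.02, 0.05, -0.84, -0.26, 2.94, 0.02]
-0.39 [-0.08, 0.05, -1.66, -0.26, 5.8, 0.01]
```

{"fn": "play_rows", "kwargs": {
  "steps": [
    {"claw": 3.2, "tx": -0.05, "ty": 0, "tz": -0.8, "ax": 0, "ay": 2.8, "az": 0}
  ]
}}

```text
time: 9.23
eef_pos: [0.4407, 0.0473, 0.0986]
tcp_rot: [0.003, -0.706, 0.709, -0.003]
contact_force: [-0.3, -8.2, 1.7]
opening: 0.374
```

```bash
python3 - <<'E'
from h import *
stat([-.34-.05*i for i in range(1,3)])
E
```

```text
t 9.23 p [0.4407 0.0473 0.0986] h -0.3381 psi-err 0.001 r 0.1648 Ftan(+h) 8.15 Frad 0.41 Fz 1.69 op 3.19 q [-0.12 -0.08  2.23 -0.01  0.98  1.45]
-0.39 [0.0, 0.05, -0.86, -0.26, 3.01, 0.03]
-0.44 [-0.06, 0.05, -1.68, -0.26, 5.88, 0.03]
```

{"fn": "play_rows", "kwargs": {
  "steps": [
    {"claw": 3.2, "tx": 0, "ty": 0, "tz": -0.85, "ax": 0, "ay": 3, "az": 0}
  ]
}}

```text
time: 9.32
eef_pos: [0.4407, 0.0558, 0.0986]
tcp_rot: [-0.015, -0.705, 0.709, 0.016]
contact_force: [-0.2, -7.7, 1.0]
opening: 0.377
```

```bash
python3 - <<'E'
from h import *
stat([-.39-.05*i for i in range(1,3)])
E
```

```text
t 9.32 p [0.4407 0.0558 0.0986] h -0.3895 psi-err -0.0 r 0.1649 Ftan(+h) 7.67 Frad -0.15 Fz 0.98 op 3.22 q [-0.1  -0.07  2.23 -0.01  0.98  1.52]
-0.44 [-0.01, 0.05, -0.83, -0.26, 2.87, 0.01]
-0.49 [-0.07, 0.05, -1.66, -0.26, 5.74, 0.0]
```

{"fn": "play_rows", "kwargs": {
  "steps": [
    {"claw": 3.2, "tx": 0, "ty": 0, "tz": -0.8, "ax": 0, "ay": 2.9, "az": 0}
  ]
}}

```text
time: 9.4
eef_pos: [0.441, 0.0639, 0.0986]
tcp_rot: [-0.033, -0.705, 0.708, 0.034]
contact_force: [-0.3, -7.1, 1.4]
opening: 0.377
```

```bash
python3 - <<'E'
from h import *
stat([-.44-.05*i for i in range(1,3)])
E
```

```text
t 9.4 p [0.441  0.0639 0.0986] h -0.4385 psi-err -0.002 r 0.1652 Ftan(+h) 7.15 Frad -0.34 Fz 1.41 op 3.22 q [-0.08 -0.07  2.23 -0.01  0.98  1.59]
-0.49 [-0.04, 0.05, -0.85, -0.25, 2.84, 0.01]
-0.54 [-0.1, 0.05, -1.67, -0.25, 5.7, 0.01]
```

{"fn": "play_rows", "kwargs": {
  "steps": [
    {"claw": 3.2, "tx": -0.05, "ty": 0, "tz": -0.85, "ax": 0, "ay": 2.8, "az": 0},
    {"claw": 3.2, "tx": -0.1, "ty": 0, "tz": -1.65, "ax": 0, "ay": 5.7, "az": 0}
  ]
}}

```text
time: 9.57
eef_pos: [0.4432, 0.0802, 0.0985]
tcp_rot: [-0.068, -0.702, 0.705, 0.069]
contact_force: [-0.5, -7.0, 1.6]
opening: 0.375
```

```bash
python3 - <<'E'
from h import *
stat([-.54-.05*i for i in range(1,3)])
E
```

```text
t 9.57 p [0.4432 0.0802 0.0985] h -0.5384 psi-err -0.001 r 0.1653 Ftan(+h) 7.01 Frad -0.9 Fz 1.55 op 3.2 q [-0.04 -0.06  2.22 -0.01  0.98  1.72]
-0.59 [-0.05, 0.05, -0.85, -0.27, 2.88, 0.04]
-0.64 [-0.11, 0.05, -1.67, -0.27, 5.74, 0.03]
```

{"fn": "play_rows", "kwargs": {
  "steps": [
    {"claw": 3.2, "tx": 0, "ty": 0, "tz": -0.8, "ax": 0, "ay": 2.9, "az": 0}
  ]
}}

```text
time: 9.65
eef_pos: [0.4447, 0.0881, 0.0985]
tcp_rot: [-0.086, -0.7, 0.703, 0.087]
contact_force: [-1.2, -6.8, 2.4]
opening: 0.376
```

```bash
python3 - <<'E'
from h import *
stat([-.59-.05*i for i in range(1,4)])
E
```

```text
t 9.65 p [0.4447 0.0881 0.0985] h -0.5867 psi-err -0.004 r 0.1656 Ftan(+h) 6.85 Frad -0.44 Fz 2.41 op 3.21 q [-0.03 -0.05  2.21 -0.01  0.98  1.79]
-0.64 [-0.08, 0.05, -0.88, -0.27, 2.84, 0.04]
-0.69 [-0.14, 0.04, -1.7, -0.27, 5.7, 0.04]
-0.74 [-0.24, 0.04, -2.52, -0.27, 8.57, 0.03]
```

{"fn": "play_rows", "kwargs": {
  "steps": [
    {"claw": 3.2, "tx": -0.1, "ty": 0, "tz": -0.9, "ax": 0, "ay": 2.8, "az": 0},
    {"claw": 3.2, "tx": -0.15, "ty": 0, "tz": -1.6, "ax": 0, "ay": 5.4, "az": 0}
  ]
}}

```text
time: 9.82
eef_pos: [0.4498, 0.1034, 0.0985]
tcp_rot: [-0.118, -0.695, 0.699, 0.12]
contact_force: [-1.4, -7.3, 4.4]
opening: 0.377
```

```bash
python3 - <<'E'
from h import *
stat([-.68+.09*i for i in range(1,13)],.0985)
for n,(y,x) in dict(scene=(265,260),top=(105,215)).items():
    pic,d=cams.read_camera(n)
    cv2.imwrite(f"pics/{n}10.png",cv2.resize(pic[y:y+130,x:x+130],None,fx=4.5,fy=4.5,interpolation=cv2.INTER_CUBIC))
E
```

```text
t 9.82 p [0.4498 0.1034 0.0985] h -0.6843 psi-err -0.0 r 0.1651 Ftan(+h) 7.33 Frad -1.05 Fz 4.41 op 3.22 q [ 0.01 -0.03  2.19 -0.    0.98  1.92]
-0.59 [-0.08, 0.01, 1.55, -0.28, -5.41, 0.1]
-0.5 [-0.29, 0.01, 3.02, -0.27, -10.57, 0.11]
-0.41 [-0.63, 0.02, 4.47, -0.27, -15.72, 0.12]
-0.32 [-1.09, 0.03, 5.88, -0.26, -20.88, 0.13]
-0.23 [-1.68, 0.03, 7.24, -0.26, -26.04, 0.14]
-0.14 [-2.4, 0.04, 8.54, -0.25, -31.19, 0.16]
-0.05 [-3.22, 0.04, 9.78, -0.24, -36.35, 0.17]
0.04 [-4.15, 0.05, 10.93, -0.24, -41.51, 0.18]
0.13 [-5.19, 0.05, 12.0, -0.23, -46.66, 0.19]
0.22 [-6.31, 0.05, 12.97, -0.22, -51.82, 0.2]
0.31 [-7.52, 0.06, 13.83, -0.22, -56.98, 0.21]
0.4 [-8.8, 0.06, 14.58, -0.21, -62.13, 0.23]
```

View pics/scene10.png

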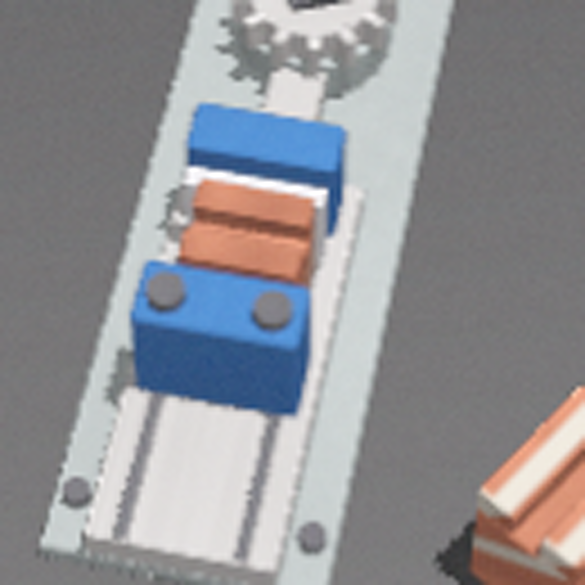

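View pics/top10.png

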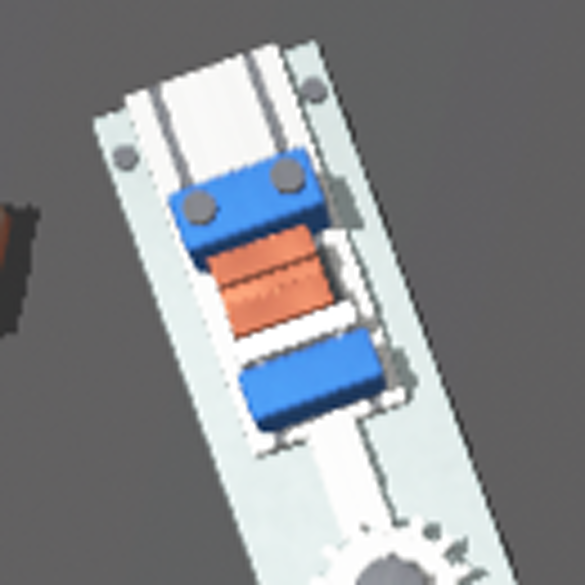

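The jaw has advanced about 10 mm. The pad (crop ~(255,185)) is up against the brick, and the drive still feels free at about 7 N. Now I'll swing the handle back.

{"fn": "play_rows", "kwargs": {
  "steps": [
    {"claw": 3.2, "tx": -0.1, "ty": 0, "tz": 1.55, "ax": -0.2, "ay": -5.4, "az": 0.1},
    {"claw": 3.2, "tx": -0.3, "ty": 0, "tz": 3, "ax": -0.2, "ay": -10.6, "az": 0.1},
    {"claw": 3.2, "tx": -0.6, "ty": 0, "tz": 4.5, "ax": -0.2, "ay": -15.7, "az": 0.1},
    {"claw": 3.2, "tx": -1.1, "ty": 0, "tz": 5.9, "ax": -0.2, "ay": -20.9, "az": 0.1},
    {"claw": 3.2, "tx": -1.7, "ty": 0, "tz": 7.25, "ax": -0.2, "ay": -26, "az": 0.1},
    {"claw": 3.2, "tx": -2.4, "ty": 0, "tz": 8.55, "ax": -0.2, "ay": -31.2, "az": 0.1},
    {"claw": 3.2, "tx": -3.2, "ty": 0, "tz": 9.8, "ax": -0.2, "ay": -36.3, "az": 0.1},
    {"claw": 3.2, "tx": -4.15, "ty": 0, "tz": 10.9, "ax": -0.2, "ay": -41.5, "az": 0.1},
    {"claw": 3.2, "tx": -5.2, "ty": 0, "tz": 12, "ax": -0.2, "ay": -46.7, "az": 0.1},
    {"claw": 3.2, "tx": -6.3, "ty": 0, "tz": 13, "ax": -0.2, "ay": -51.8, "az": 0.2},
    {"claw": 3.2, "tx": -7.5, "ty": 0, "tz": 13.8, "ax": -0.2, "ay": -57, "az": 0.2},
    {"claw": 3.2, "tx": -8.8, "ty": 0, "tz": 14.6, "ax": -0.2, "ay": -62.1, "az": 0.2}
  ]
}}

```text
time: 10.92
eef_pos: [0.4842, -0.0622, 0.0975]
tcp_rot: [-0.259, 0.66, -0.656, 0.26]
contact_force: [-1.4, 2.6, 2.7]
opening: 0.375
```

```bash
python3 - <<'E'
from h import *
stat([.40+.08*i for i in range(1,5)])
E
```

```text
t 10.92 p [ 0.4842 -0.0622  0.0975] h 0.3943 psi-err 0.011 r 0.1642 Ftan(+h) -2.87 Frad -0.78 Fz 2.72 op 3.2 q [-0.34  0.03  2.13  0.01  0.98  0.48]
0.48 [0.03, -0.05, 1.41, 0.29, -4.29, -0.22]
0.56 [-0.12, -0.06, 2.72, 0.28, -8.88, -0.23]
0.64 [-0.38, -0.07, 4.02, 0.27, -13.46, -0.24]
0.72 [-0.74, -0.07, 5.29, 0.26, -18.04, -0.25]
```

{"fn": "play_rows", "kwargs": {
  "steps": [
    {"claw": 3.2, "tx": 0, "ty": 0, "tz": 1.4, "ax": 0.2, "ay": -4.3, "az": -0.2},
    {"claw": 3.2, "tx": -0.1, "ty": 0, "tz": 2.7, "ax": 0.2, "ay": -8.9, "az": -0.2},
    {"claw": 3.2, "tx": -0.4, "ty": 0, "tz": 4, "ax": 0.2, "ay": -13.5, "az": -0.2},
    {"claw": 3.2, "tx": -0.7, "ty": 0, "tz": 5.1, "ax": 0.2, "ay": -17.5, "az": -0.2},
    {"claw": 3.2, "tx": -0.7, "ty": 0, "tz": 5.1, "ax": 0.2, "ay": -17.5, "az": -0.2}
  ]
}}

```text
time: 11.33
eef_pos: [0.5256, -0.0958, 0.0977]
tcp_rot: [0.355, -0.611, 0.612, -0.356]
contact_force: [0.5, 0.3, -0.5]
opening: 0.376
```

```bash
python3 - <<'E'
from h import *
stat([.71-.05*i for i in range(1,8)])
E
```

```text
t 11.33 p [ 0.5256 -0.0958  0.0977] h 0.7195 psi-err -0.013 r 0.165 Ftan(+h) 0.31 Frad -0.54 Fz -0.55 op 3.21 q [-0.37  0.13  2.02  0.    0.99  0.15]
0.66 [-0.02, -0.03, -0.98, -0.12, 2.69, -0.04]
0.61 [-0.08, -0.03, -1.8, -0.12, 5.55, -0.04]
0.56 [-0.18, -0.03, -2.62, -0.12, 8.42, -0.04]
0.51 [-0.32, -0.03, -3.44, -0.12, 11.28, -0.05]
0.46 [-0.5, -0.04, -4.24, -0.12, 14.14, -0.05]
0.41 [-0.72, -0.04, -5.03, -0.12, 17.01, -0.05]
0.36 [-0.98, -0.04, -5.82, -0.12, 19.87, -0.06]
```

{"fn": "play_rows", "kwargs": {
  "steps": [
    {"claw": 3.2, "tx": 0, "ty": 0, "tz": -1, "ax": 0, "ay": 2.7, "az": 0},
    {"claw": 3.2, "tx": -0.1, "ty": 0, "tz": -1.8, "ax": 0, "ay": 5.5, "az": 0}
  ]
}}

```text
time: 11.5
eef_pos: [0.5099, -0.0856, 0.0979]
tcp_rot: [0.323, -0.627, 0.63, -0.325]
contact_force: [1.3, -2.0, 0.7]
opening: 0.369
```

```bash
python3 - <<'E'
from h import *
stat()
E
```

```text
t 11.5 p [ 0.5099 -0.0856  0.0979] h 0.6057 psi-err 0.0 r 0.1647 Ftan(+h) 2.2 Frad 0.83 Fz 0.66 op 3.15 q [-0.36  0.09  2.07 -0.    0.98  0.26]
```

{"fn": "play_rows", "kwargs": {
  "steps": [
    {"claw": 3.2, "tx": 0, "ty": 0, "tz": -0.85, "ax": 0, "ay": 2.9, "az": 0}
  ]
}}

```text
time: 11.58
eef_pos: [0.5027, -0.0804, 0.0979]
tcp_rot: [0.307, -0.636, 0.638, -0.309]
contact_force: [2.5, -1.8, 0.5]
opening: 0.373
```

```bash
python3 - <<'E'
from h import *
stat()
E
```

```text
t 11.58 p [ 0.5027 -0.0804  0.0979] h 0.552 psi-err 0.003 r 0.1649 Ftan(+h) 3.07 Frad -0.09 Fz 0.47 op 3.19 q [-0.36  0.08  2.08 -0.    0.98  0.31]
```

{"fn": "play_rows", "kwargs": {
  "steps": [
    {"claw": 3.2, "tx": 0, "ty": 0, "tz": -0.85, "ax": 0, "ay": 2.9, "az": 0}
  ]
}}

```text
time: 11.67
eef_pos: [0.4959, -0.075, 0.0979]
tcp_rot: [0.291, -0.643, 0.645, -0.293]
contact_force: [2.3, -0.7, 0.0]
opening: 0.377
```

```bash
python3 - <<'E'
from h import *
stat([.51-.05*i for i in range(1,4)])
E
```

```text
t 11.67 p [ 0.4959 -0.075   0.0979] h 0.4993 psi-err 0.005 r 0.1651 Ftan(+h) 2.13 Frad -0.99 Fz 0.05 op 3.22 q [-0.35  0.06  2.1  -0.    0.98  0.37]
0.46 [-0.03, -0.01, -0.65, -0.2, 2.56, -0.08]
0.41 [-0.09, -0.01, -1.47, -0.2, 5.43, -0.09]
0.36 [-0.19, -0.01, -2.29, -0.2, 8.29, -0.09]
```

{"fn": "play_rows", "kwargs": {
  "steps": [
    {"claw": 3.2, "tx": -0.05, "ty": 0, "tz": -0.8, "ax": 0, "ay": 2.9, "az": 0}
  ]
}}

```text
time: 11.75
eef_pos: [0.49, -0.0693, 0.0979]
tcp_rot: [0.275, -0.65, 0.652, -0.276]
contact_force: [1.0, -1.8, 0.6]
opening: 0.372
```

```bash
python3 - <<'E'
from h import *
stat()
E
```

```text
t 11.75 p [ 0.49   -0.0693  0.0979] h 0.4498 psi-err 0.004 r 0.165 Ftan(+h) 2.01 Frad 0.59 Fz 0.55 op 3.18 q [-0.35  0.04  2.12 -0.    0.98  0.43]
```

{"fn": "play_rows", "kwargs": {
  "steps": [
    {"claw": 3.2, "tx": -0.05, "ty": 0, "tz": -0.8, "ax": 0, "ay": 2.9, "az": 0}
  ]
}}

```text
time: 11.83
eef_pos: [0.4846, -0.0635, 0.0979]
tcp_rot: [0.258, -0.657, 0.659, -0.26]
contact_force: [0.9, -1.1, 0.3]
opening: 0.372
```

```bash
python3 - <<'E'
from h import *
stat()
E
```

```text
t 11.83 p [ 0.4846 -0.0635  0.0979] h 0.4015 psi-err 0.002 r 0.1648 Ftan(+h) 1.44 Frad 0.08 Fz 0.29 op 3.18 q [-0.34  0.03  2.13 -0.    0.98  0.48]
```

{"fn": "play_rows", "kwargs": {
  "steps": [
    {"claw": 3.2, "tx": -0.05, "ty": 0, "tz": -0.8, "ax": 0, "ay": 2.9, "az": 0}
  ]
}}

```text
time: 11.92
eef_pos: [0.4795, -0.0573, 0.0979]
tcp_rot: [0.241, -0.663, 0.665, -0.243]
contact_force: [0.6, -2.0, 1.2]
opening: 0.381
```

```bash
python3 - <<'E'
from h import *
stat([.36-.05*i for i in range(1,4)])
E
```

```text
t 11.92 p [ 0.4795 -0.0573  0.0979] h 0.3533 psi-err -0.0 r 0.1646 Ftan(+h) 1.94 Frad 0.87 Fz 1.22 op 3.26 q [-0.33  0.02  2.14 -0.    0.98  0.54]
0.31 [0.03, -0.01, -0.71, -0.2, 2.47, -0.09]
0.26 [-0.03, -0.02, -1.54, -0.2, 5.33, -0.09]
0.21 [-0.13, -0.02, -2.36, -0.2, 8.2, -0.1]
```

{"fn": "play_rows", "kwargs": {
  "steps": [
    {"claw": 3.2, "tx": 0, "ty": 0, "tz": -0.8, "ax": 0, "ay": 2.7, "az": 0}
  ]
}}

```text
time: 12.0
eef_pos: [0.4745, -0.0512, 0.0979]
tcp_rot: [0.225, -0.669, 0.671, -0.227]
contact_force: [1.0, -1.9, 0.8]
opening: 0.37
```

```bash
python3 - <<'E'
from h import *
stat()
E
```

```text
t 12.0 p [ 0.4745 -0.0512  0.0979] h 0.3047 psi-err 0.001 r 0.1647 Ftan(+h) 2.16 Frad 0.37 Fz 0.78 op 3.16 q [-0.32  0.    2.16 -0.    0.98  0.6 ]
```

{"fn": "play_rows", "kwargs": {
  "steps": [
    {"claw": 3.2, "tx": 0, "ty": 0, "tz": -0.8, "ax": 0, "ay": 2.8, "az": 0}
  ]
}}

```text
time: 12.08
eef_pos: [0.4697, -0.0449, 0.0979]
tcp_rot: [0.209, -0.674, 0.676, -0.211]
contact_force: [2.5, -2.9, -0.7]
opening: 0.376
```

```bash
python3 - <<'E'
from h import *
stat([.26-.05*i for i in range(1,4)])
E
```

```text
t 12.08 p [ 0.4697 -0.0449  0.0979] h 0.2572 psi-err 0.0 r 0.1649 Ftan(+h) 3.83 Frad -0.41 Fz -0.69 op 3.21 q [-0.31 -0.01  2.17 -0.    0.98  0.66]
0.21 [-0.01, -0.01, -0.78, -0.23, 2.71, -0.13]
0.16 [-0.07, -0.01, -1.6, -0.23, 5.58, -0.14]
0.11 [-0.17, -0.02, -2.42, -0.22, 8.44, -0.15]
```

{"fn": "play_rows", "kwargs": {
  "steps": [
    {"claw": 3.2, "tx": 0, "ty": 0, "tz": -0.8, "ax": 0, "ay": 2.7, "az": 0}
  ]
}}

```text
time: 12.17
eef_pos: [0.4655, -0.0388, 0.0979]
tcp_rot: [0.193, -0.678, 0.681, -0.196]
contact_force: [3.7, -5.1, -2.0]
opening: 0.378
```

```bash
python3 - <<'E'
from h import *
stat()
E
```

```text
t 12.17 p [ 0.4655 -0.0388  0.0979] h 0.2118 psi-err -0.001 r 0.165 Ftan(+h) 6.26 Frad -0.43 Fz -2.0 op 3.23 q [-0.3  -0.02  2.18 -0.    0.97  0.72]
```

{"fn": "play_rows", "kwargs": {
  "steps": [
    {"claw": 3.2, "tx": 0, "ty": 0, "tz": -0.6, "ax": 0, "ay": 2.1, "az": 0}
  ]
}}

```text
time: 12.25
eef_pos: [0.4625, -0.0341, 0.0979]
tcp_rot: [0.18, -0.681, 0.685, -0.184]
contact_force: [3.9, -6.2, -3.9]
opening: 0.375
```

```bash
python3 - <<'E'
from h import *
stat([.17-.05*i for i in range(1,4)])
E
```

```text
t 12.25 p [ 0.4625 -0.0341  0.0979] h 0.1784 psi-err -0.004 r 0.1651 Ftan(+h) 7.37 Frad -0.29 Fz -3.94 op 3.2 q [-0.29 -0.03  2.19 -0.    0.97  0.76]
0.12 [-0.04, -0.01, -0.96, -0.39, 3.12, -0.19]
0.07 [-0.1, -0.02, -1.78, -0.38, 5.98, -0.2]
0.02 [-0.21, -0.02, -2.6, -0.38, 8.85, -0.21]
```

{"fn": "play_rows", "kwargs": {
  "steps": [
    {"claw": 3.2, "tx": -0.05, "ty": 0, "tz": -0.85, "ax": 0, "ay": 2.9, "az": 0}
  ]
}}

```text
time: 12.33
eef_pos: [0.4588, -0.027, 0.0979]
tcp_rot: [0.163, -0.685, 0.69, -0.166]
contact_force: [3.8, -5.6, -2.0]
opening: 0.374
```

```bash
python3 - <<'E'
from h import *
stat()
E
```

```text
t 12.33 p [ 0.4588 -0.027   0.0979] h 0.13 psi-err -0.006 r 0.165 Ftan(+h) 6.74 Frad -0.78 Fz -1.96 op 3.19 q [-0.28 -0.04  2.2  -0.    0.97  0.82]
```

{"fn": "play_rows", "kwargs": {
  "steps": [
    {"claw": 3.2, "tx": -0.05, "ty": 0, "tz": -0.8, "ax": 0, "ay": 2.9, "az": 0}
  ]
}}

```text
time: 12.42
eef_pos: [0.4555, -0.0196, 0.0979]
tcp_rot: [0.145, -0.69, 0.694, -0.148]
contact_force: [2.7, -8.0, -0.9]
opening: 0.378
```

```bash
python3 - <<'E'
from h import *
stat([.07-.05*i for i in range(1,4)])
E
```

```text
t 12.42 p [ 0.4555 -0.0196  0.0979] h 0.0806 psi-err -0.008 r 0.1648 Ftan(+h) 8.37 Frad 0.89 Fz -0.92 op 3.23 q [-0.26 -0.05  2.21 -0.    0.97  0.89]
0.02 [-0.0, -0.02, -1.0, -0.38, 3.02, -0.18]
-0.03 [-0.07, -0.02, -1.82, -0.38, 5.89, -0.19]
-0.08 [-0.17, -0.03, -2.64, -0.37, 8.75, -0.2]
```

{"fn": "play_rows", "kwargs": {
  "steps": [
    {"claw": 3.2, "tx": -0.05, "ty": 0, "tz": -0.8, "ax": 0, "ay": 2.8, "az": 0}
  ]
}}

```text
time: 12.5
eef_pos: [0.4526, -0.0121, 0.0979]
tcp_rot: [0.129, -0.693, 0.697, -0.132]
contact_force: [2.1, -7.3, -1.8]
opening: 0.373
```

```bash
python3 - <<'E'
from h import *
stat([.02-.05*i for i in range(1,4)])
E
```

```text
t 12.5 p [ 0.4526 -0.0121  0.0979] h 0.0319 psi-err -0.008 r 0.1645 Ftan(+h) 7.58 Frad 0.74 Fz -1.77 op 3.19 q [-0.25 -0.06  2.22 -0.    0.97  0.95]
-0.03 [0.03, -0.02, -1.02, -0.37, 3.1, -0.18]
-0.08 [-0.04, -0.02, -1.84, -0.37, 5.96, -0.19]
-0.13 [-0.15, -0.03, -2.66, -0.36, 8.83, -0.2]
```

{"fn": "play_rows", "kwargs": {
  "steps": [
    {"claw": 3.2, "tx": 0.05, "ty": 0, "tz": -0.8, "ax": 0, "ay": 2.7, "az": 0}
  ]
}}

```text
time: 12.58
eef_pos: [0.4493, -0.0048, 0.0979]
tcp_rot: [0.112, -0.696, 0.7, -0.115]
contact_force: [2.5, -6.5, -0.9]
opening: 0.374
```

```bash
python3 - <<'E'
from h import *
stat()
E
```

```text
t 12.58 p [ 0.4493 -0.0048  0.0979] h -0.0165 psi-err -0.007 r 0.1651 Ftan(+h) 6.95 Frad -0.23 Fz -0.93 op 3.2 q [-0.24 -0.06  2.22 -0.    0.98  1.02]
```

{"fn": "play_rows", "kwargs": {
  "steps": [
    {"claw": 3.2, "tx": 0, "ty": 0, "tz": -0.8, "ax": 0, "ay": 2.8, "az": 0}
  ]
}}

```text
time: 12.67
eef_pos: [0.4467, 0.0028, 0.0979]
tcp_rot: [0.095, -0.698, 0.702, -0.098]
contact_force: [3.2, -6.8, -0.9]
opening: 0.376
```

```bash
python3 - <<'E'
from h import *
stat()
E
```

```text
t 12.67 p [0.4467 0.0028 0.0979] h -0.065 psi-err -0.007 r 0.1653 Ftan(+h) 7.41 Frad -1.22 Fz -0.93 op 3.21 q [-0.22 -0.07  2.23 -0.    0.98  1.08]
```

{"fn": "play_rows", "kwargs": {
  "steps": [
    {"claw": 3.2, "tx": 0, "ty": 0, "tz": -0.8, "ax": 0, "ay": 2.8, "az": 0}
  ]
}}

```text
time: 12.75
eef_pos: [0.4444, 0.0104, 0.0979]
tcp_rot: [0.078, -0.701, 0.705, -0.081]
contact_force: [1.6, -6.7, -0.1]
opening: 0.377
```

```bash
python3 - <<'E'
from h import *
stat([-.12-.05*i for i in range(1,4)])
E
```

```text
t 12.75 p [0.4444 0.0104 0.0979] h -0.1134 psi-err -0.007 r 0.1656 Ftan(+h) 6.92 Frad 0.04 Fz -0.09 op 3.22 q [-0.2  -0.07  2.23 -0.    0.98  1.14]
-0.17 [-0.07, -0.02, -0.93, -0.34, 2.83, -0.22]
-0.22 [-0.14, -0.02, -1.76, -0.33, 5.69, -0.23]
-0.27 [-0.24, -0.03, -2.58, -0.33, 8.56, -0.23]
```

{"fn": "play_rows", "kwargs": {
  "steps": [
    {"claw": 3.2, "tx": -0.05, "ty": 0, "tz": -0.85, "ax": 0, "ay": 2.7, "az": 0}
  ]
}}

```text
time: 12.83
eef_pos: [0.4427, 0.0188, 0.0979]
tcp_rot: [0.062, -0.702, 0.706, -0.064]
contact_force: [2.0, -7.5, -0.6]
opening: 0.37
```

```bash
python3 - <<'E'
from h import *
stat()
E
```

```text
t 12.83 p [0.4427 0.0188 0.0979] h -0.1647 psi-err -0.003 r 0.1655 Ftan(+h) 7.68 Frad -0.6 Fz -0.62 op 3.16 q [-0.18 -0.08  2.24 -0.01  0.98  1.21]
```

{"fn": "play_rows", "kwargs": {
  "steps": [
    {"claw": 3.2, "tx": -0.05, "ty": 0, "tz": -0.8, "ax": 0, "ay": 2.8, "az": 0}
  ]
}}

```text
time: 12.92
eef_pos: [0.4417, 0.0268, 0.0979]
tcp_rot: [0.045, -0.704, 0.707, -0.047]
contact_force: [0.5, -7.0, 0.9]
opening: 0.375
```

```bash
python3 - <<'E'
from h import *
stat()
E
```

```text
t 12.92 p [0.4417 0.0268 0.0979] h -0.2137 psi-err -0.003 r 0.1653 Ftan(+h) 6.98 Frad 0.43 Fz 0.89 op 3.2 q [-0.17 -0.08  2.24 -0.01  0.98  1.28]
```

{"fn": "play_rows", "kwargs": {
  "steps": [
    {"claw": 3.2, "tx": -0.05, "ty": 0, "tz": -0.8, "ax": 0, "ay": 2.8, "az": 0}
  ]
}}

```text
time: 13.0
eef_pos: [0.441, 0.0348, 0.0978]
tcp_rot: [0.027, -0.705, 0.708, -0.03]
contact_force: [0.2, -6.9, 1.8]
opening: 0.371
```

```bash
python3 - <<'E'
from h import *
stat([-.27-.05*i for i in range(1,4)])
pic,d=cams.read_camera("top")
cv2.imwrite(f"pics/top11.png",cv2.resize(pic[105:235,215:345],None,fx=4.5,fy=4.5,interpolation=cv2.INTER_CUBIC))
E
```

```text
t 13.0 p [0.441  0.0348 0.0978] h -0.2622 psi-err -0.003 r 0.1651 Ftan(+h) 6.91 Frad 0.36 Fz 1.81 op 3.17 q [-0.15 -0.08  2.24 -0.01  0.98  1.34]
-0.32 [-0.03, -0.02, -0.95, -0.3, 3.14, -0.17]
-0.37 [-0.1, -0.02, -1.77, -0.3, 6.0, -0.18]
-0.42 [-0.2, -0.03, -2.59, -0.29, 8.87, -0.19]
```

View pics/top11.png

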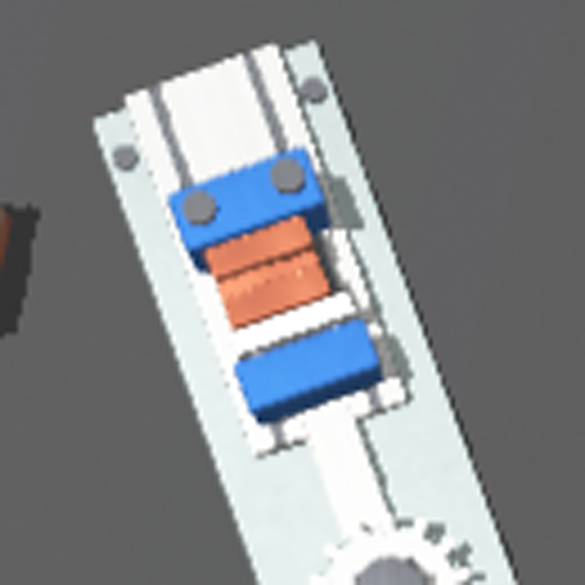

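The pad is now sliding the brick toward the stop, with the notch line at crop (265,255). I'll continue in small steps.

{"fn": "play_rows", "kwargs": {
  "steps": [
    {"claw": 3.2, "tx": -0.05, "ty": 0, "tz": -0.8, "ax": 0, "ay": 2.8, "az": 0}
  ]
}}

```text
time: 13.13
eef_pos: [0.4409, 0.0425, 0.0978]
tcp_rot: [0.011, -0.705, 0.709, -0.013]
contact_force: [-0.2, -6.9, 1.3]
opening: 0.377
```

```bash
python3 - <<'E'
from h import *
stat()
E
```

```text
t 13.13 p [0.4409 0.0425 0.0978] h -0.3089 psi-err -0.003 r 0.1647 Ftan(+h) 6.9 Frad 0.45 Fz 1.25 op 3.22 q [-0.13 -0.08  2.24 -0.01  0.98  1.41]
```

{"fn": "play_rows", "kwargs": {
  "steps": [
    {"claw": 3.2, "tx": -0.05, "ty": 0, "tz": -0.8, "ax": 0, "ay": 2.8, "az": 0}
  ]
}}

```text
time: 13.22
eef_pos: [0.441, 0.0507, 0.0978]
tcp_rot: [-0.007, -0.705, 0.709, 0.005]
contact_force: [-0.1, -8.4, 2.0]
opening: 0.375
```

```bash
python3 - <<'E'
from h import *
stat()
E
```

```text
t 13.22 p [0.441  0.0507 0.0978] h -0.3587 psi-err -0.003 r 0.1645 Ftan(+h) 8.37 Frad -0.02 Fz 1.98 op 3.2 q [-0.11 -0.07  2.23 -0.01  0.98  1.48]
```

{"fn": "play_rows", "kwargs": {
  "steps": [
    {"claw": 3.2, "tx": -0.05, "ty": 0, "tz": -0.8, "ax": 0, "ay": 2.8, "az": 0}
  ]
}}

```text
time: 13.3
eef_pos: [0.4415, 0.0586, 0.0978]
tcp_rot: [-0.024, -0.705, 0.709, 0.022]
contact_force: [-0.5, -7.5, 2.0]
opening: 0.375
```

```bash
python3 - <<'E'
from h import *
stat([-.42-.05*i for i in range(1,4)])
E
```

```text
t 13.3 p [0.4415 0.0586 0.0978] h -0.4069 psi-err -0.004 r 0.1643 Ftan(+h) 7.55 Frad 0.01 Fz 2.0 op 3.2 q [-0.09 -0.07  2.23 -0.01  0.98  1.54]
-0.47 [0.04, -0.03, -1.04, -0.28, 3.4, -0.14]
-0.52 [-0.03, -0.03, -1.86, -0.28, 6.26, -0.14]
-0.57 [-0.14, -0.03, -2.68, -0.27, 9.13, -0.15]
```

{"fn": "play_rows", "kwargs": {
  "steps": [
    {"claw": 3.2, "tx": 0.05, "ty": 0, "tz": -0.8, "ax": 0, "ay": 2.8, "az": 0}
  ]
}}

```text
time: 13.38
eef_pos: [0.4417, 0.0665, 0.0978]
tcp_rot: [-0.041, -0.704, 0.708, 0.039]
contact_force: [-0.9, -9.9, 1.7]
opening: 0.377
```

```bash
python3 - <<'E'
from h import *
stat()
E
```

```text
t 13.38 p [0.4417 0.0665 0.0978] h -0.4546 psi-err -0.005 r 0.1648 Ftan(+h) 9.95 Frad -0.17 Fz 1.75 op 3.22 q [-0.08 -0.07  2.23 -0.01  0.98  1.61]
```

{"fn": "play_rows", "kwargs": {
  "steps": [
    {"claw": 3.2, "tx": 0, "ty": 0, "tz": -0.8, "ax": 0, "ay": 2.8, "az": 0}
  ]
}}

```text
time: 13.47
eef_pos: [0.4423, 0.0742, 0.0978]
tcp_rot: [-0.058, -0.703, 0.707, 0.056]
contact_force: [-1.4, -9.9, 3.3]
opening: 0.375
```

```bash
python3 - <<'E'
from h import *
stat([-.51-.05*i for i in range(1,4)])
E
```

```text
t 13.47 p [0.4423 0.0742 0.0978] h -0.5018 psi-err -0.006 r 0.1652 Ftan(+h) 9.99 Frad -0.16 Fz 3.31 op 3.2 q [-0.06 -0.06  2.22 -0.01  0.98  1.68]
-0.56 [-0.04, -0.03, -0.96, -0.32, 2.99, -0.15]
-0.61 [-0.1, -0.03, -1.78, -0.32, 5.85, -0.16]
-0.66 [-0.21, -0.04, -2.6, -0.32, 8.72, -0.17]
```

{"fn": "play_rows", "kwargs": {
  "steps": [
    {"claw": 3.2, "tx": -0.05, "ty": 0, "tz": -0.8, "ax": 0, "ay": 2.8, "az": 0}
  ]
}}

```text
time: 13.55
eef_pos: [0.4437, 0.0819, 0.0977]
tcp_rot: [-0.075, -0.701, 0.705, 0.074]
contact_force: [-3.2, -10.2, 4.9]
opening: 0.373
```

```bash
python3 - <<'E'
from h import *
stat([-.56-.05*i for i in range(1,4)])
E
```

```text
t 13.55 p [0.4437 0.0819 0.0977] h -0.5491 psi-err -0.007 r 0.1652 Ftan(+h) 10.65 Frad 1.09 Fz 4.92 op 3.19 q [-0.04 -0.05  2.22 -0.01  0.98  1.75]
-0.61 [-0.04, -0.03, -1.0, -0.36, 3.07, -0.11]
-0.66 [-0.11, -0.04, -1.83, -0.35, 5.93, -0.12]
-0.71 [-0.21, -0.04, -2.65, -0.35, 8.8, -0.12]
```

The resistance has risen to about 10.5 N, so the jaws are gripping. I'll hold still and read.

{"fn": "play_rows", "kwargs": {
  "steps": [
    {"claw": 3.2, "tx": 0, "ty": 0, "tz": 0, "ax": 0, "ay": 0, "az": 0},
    {"claw": 3.2, "tx": 0, "ty": 0, "tz": 0, "ax": 0, "ay": 0, "az": 0},
    {"claw": 3.2, "tx": 0, "ty": 0, "tz": 0, "ax": 0, "ay": 0, "az": 0},
    {"claw": 3.2, "tx": 0, "ty": 0, "tz": 0, "ax": 0, "ay": 0, "az": 0}
  ]
}}

```text
time: 13.88
eef_pos: [0.4438, 0.0826, 0.0978]
tcp_rot: [-0.074, -0.702, 0.705, 0.073]
contact_force: [-1.9, -6.5, 3.4]
opening: 0.374
```

```bash
python3 - <<'E'
from h import *
stat()
for i in range(2):
    pic,d=cams.read_camera("top"); stat()
E
```

```text
t 13.88 p [0.4438 0.0826 0.0978] h -0.5532 psi-err -0.002 r 0.1652 Ftan(+h) 6.71 Frad 0.54 Fz 3.37 op 3.19 q [-0.04 -0.05  2.22 -0.    0.98  1.74]
t 13.93 p [0.4438 0.0826 0.0978] h -0.5532 psi-err -0.002 r 0.1652 Ftan(+h) 5.93 Frad -0.02 Fz 4.27 op 3.22 q [-0.04 -0.05  2.22 -0.    0.98  1.74]
t 13.98 p [0.4438 0.0826 0.0978] h -0.553 psi-err -0.002 r 0.1652 Ftan(+h) 7.31 Frad 0.57 Fz 3.67 op 3.18 q [-0.04 -0.05  2.22 -0.    0.98  1.74]
```

Held still, the readings average about 6.65 N, which is a clamping force of roughly 55–59 N. That is within the 40–80 N band, so I'll let go.

{"fn": "play_rows", "kwargs": {
  "steps": [
    {"claw": 3.4, "tx": 0, "ty": 0, "tz": 0.2, "ax": 0, "ay": 0, "az": 0},
    {"claw": 4.6, "tx": 0, "ty": 0, "tz": 0.2, "ax": 0, "ay": 0, "az": 0},
    {"claw": 4.6, "tx": 0, "ty": 0, "tz": 0.2, "ax": 0, "ay": 0, "az": 0},
    {"claw": 4.6, "tx": 0, "ty": 0, "tz": 0.2, "ax": 0, "ay": 0, "az": 0},
    {"claw": 4.6, "tx": 0, "ty": -2, "tz": 0.2, "ax": 0, "ay": 0, "az": 0},
    {"claw": 4.6, "tx": 0, "ty": -5, "tz": 0.2, "ax": 0, "ay": 0, "az": 0},
    {"claw": 4.6, "tx": 0, "ty": -9, "tz": 0.2, "ax": 0, "ay": 0, "az": 0},
    {"claw": 4.6, "tx": 0, "ty": -12, "tz": 0.2, "ax": 0, "ay": 0, "az": 0},
    {"claw": 4.6, "tx": 0, "ty": -12, "tz": 0.2, "ax": 0, "ay": 0, "az": 0}
  ]
}}

```text
time: 14.73
eef_pos: [0.4477, 0.0826, 0.2249]
tcp_rot: [0.079, 0.704, -0.703, -0.069]
contact_force: [0.6, 0.0, 0.7]
opening: 0.54
```

```bash
python3 - <<'E'
from h import *
stat()
for n,(y,x) in dict(scene=(165,230),top=(105,200)).items():
    pic,d=cams.read_camera(n); cv2.imwrite(f"pics/{n}F.png",pic)
    cv2.imwrite(f"pics/{n}12.png",cv2.resize(pic[y:y+230,x:x+200],None,fx=2.6,fy=2.6,interpolation=cv2.INTER_CUBIC))
pic,d=cams.read_camera("wrist"); cv2.imwrite("pics/w12.png",pic)
for n in("scene","top"):
    a=cv2.imread(f"pics/{n}0.png");b=cv2.imread(f"pics/{n}F.png")
    L=dict(scene=dict(bottle=(515,282),jar=(463,326),cruc=(178,200)),top=dict(bottle=(137,303),jar=(165,242),cruc=(494,231)))[n]
    for k,(u,v) in L.items(): print(n,k,np.abs(a[v-25:v+25,u-25:u+25].astype(int)-b[v-25:v+25,u-25:u+25]).mean().round(2))
E
```

```text
t 14.73 p [0.4477 0.0826 0.2249] h -0.5584 psi-err 0.003 r 0.1615 Ftan(+h) -0.16 Frad -0.6 Fz 0.65 op 4.61 q [-0.04 -0.22  2.11  0.    1.24  1.74]
scene bottle 2.3
scene jar 2.52
scene cruc 2.37
top bottle 0.33
top jar 0.36
top cruc 0.29
```

View pics/scene12.png

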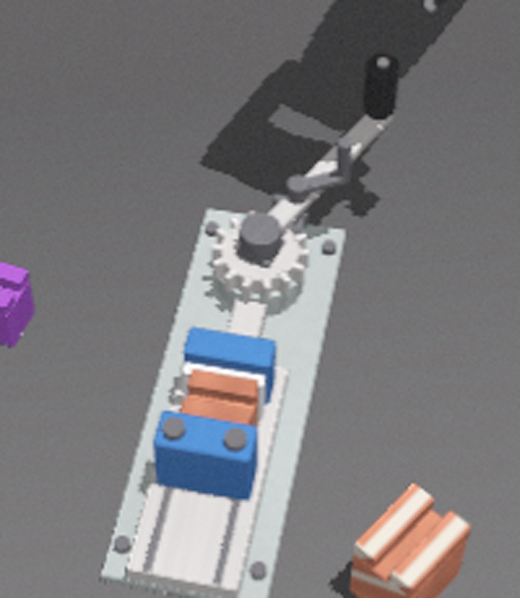

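View pics/w12.png

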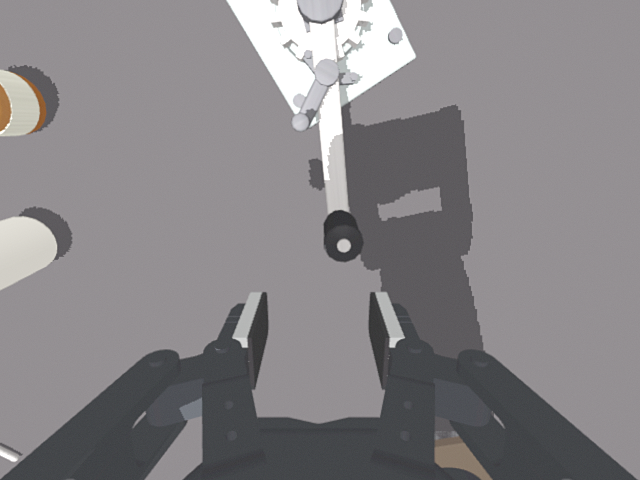

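The gripper is clear of everything. The brick is held between the pad and the stop, the selector leans to the closing side, and the bystanders are unchanged, so I'll hand in.

```bash
python3 - <<'E'
from plant import ctrl
print(ctrl.sign_off())
E
```

```text
the job is handed in; nothing more can be done
None
```

The brick test piece is gripped in the vice at an estimated 55–59 N, between the 40 N needed to hold it and the 100 N that crushes it. I handed the job in at about 15 s of the 72 s allowed.

**What I did**
- **Selector:** I pushed the tab over until the force rose to about 8 N, taken as the end stop; the handle gave about 0.3 rad on the way. The camera measurements of its angle varied, from -0.5 to -0.8 against a stop of -0.6, but all are past -0.3.
- **Handle:** I ran two closing strokes by the knob with one swing back between them. I stopped when the resistance rose from about 7 N to 10.6 N.
- **Release:** I opened the fingers, backed off and lifted clear without touching the test piece or the pad.

**Last checks**
- **Clamping force:** held-still readings were 6.7, 5.9 and 7.3 N, about 6.65 N on average, or roughly 59 N of clamping. The last moving reading alone gave nearer 49 N. The readings scatter by about 0.7 N, so the clamping figure is good to perhaps ±8 N.
- **After release:** contact force read under 1 N with the gripper clear. In the pictures the brick sits between pad and stop, the selector leans to the closing side, and the handle stayed where I left it.
- **Bystanders:** the bottle, jar and crucible show no change between the first and last pictures.

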